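Set up the sealing jig for cast coasters and charms

TASK

Get the spraying corner ready to seal the cast concrete blanks: first slide the jig's clamp bar all the way back, then take the loose caps off both spray cans and stand each cap, open end down, in a well of the cap holder, and set every blank on the table fully down in the jig pocket of its own outline. Once everything is in place, slide the clamp bar up until it bears snugly on the blanks, without ramming it, and leave it there. Keep the cans standing and leave the mug and the tumbler alone.

Things in the scene. Friction and masses are not known exactly. Their poses are not given: they have to be found in the camera images.
- nest: Plywood jig plate fixed to the table, 156 mm (its x) by 300 mm (its y) and 18 mm high, with four pockets 8 mm deep in a row along its y. Each pocket has the outline of one blank plus 3 mm in width. Origin: centre of its underside; its x points away from the robot (+-7 degrees), z up. A steel clamp bar lies across the plate on the robot's side of the pockets.
- pocket_disc_large (a point): Centre of the mouth (level with the plate's top) of the large round pocket, 63 mm across, 8 mm deep; axes as the plate's.
- pocket_oblong (a point): Centre of the mouth of the oblong pocket, 37 mm along the plate's x and 61 mm along its y, 8 mm deep; axes as the plate's.
- pocket_square (a point): Centre of the mouth of the square pocket, 53 by 53 mm, sides along the plate's x and y, 8 mm deep; axes as the plate's.
- pocket_disc_small (a point): Centre of the mouth of the small round pocket, 45 mm across, 8 mm deep; axes as the plate's.
- clamp (a joint): Position of the clamp bar in m along the plate's x: 0 is fully back, nearest the robot; it starts at 0.030 to 0.050, too near to load the pockets; it meets blanks pushed to the far walls of their pockets at 0.052; end stop 0.060. About 5 N moves it; it stays put; snug means pressed on with 10 to 20 N. The bar is 12 mm thick, 276 mm long, 1 to 11 mm above the plate.
- clamp_grip (a point): Point on the grip post of the clamp bar, 11 mm below the post's top. The grey post, 14 mm along the plate's x and 20 mm along its y, rises from the middle of the bar to 51 mm above the plate's top (69 mm above the table). Moves with the bar.
- disc_large: Cast concrete blank: round, 60 mm across, 16 mm thick, about 100 g, lying flat. May be absent. Origin: centre of its underside, z up.
- oblong: Cast concrete blank: oblong, 34 mm along its x, 58 mm along its y, 16 mm thick, about 70 g, lying flat. May be absent. Origin: centre of its underside, z up.
- square: Cast concrete blank: square, 50 by 50 mm, 16 mm thick, about 85 g, lying flat, sides along its x and y. May be absent. Origin: centre of its underside, z up.
- disc_small: Cast concrete blank: round, 42 mm across, 16 mm thick, about 50 g, lying flat. May be absent. Origin: centre of its underside, z up.
- holder: Grey plastic cap holder fixed to the table, 76 mm (its x) by 142 mm (its y), 18 mm high, with two round wells 48 mm across and 10 mm deep, 70 mm apart along its y. Origin: centre of its underside, z up.
- holder_hole0 (a point): Centre of the mouth of one well of the cap holder (level with its top, 18 mm above the table).
- holder_hole1 (a point): Centre of the mouth of the other well.
- can_a: Spray can standing loose on the table, 48 mm across, aluminium with a plain paper band, 130 mm to its flat shoulder, with a nozzle 14 mm across and 18 mm high on it, about 300 g. Origin: centre of its underside, z up.
- cap_a: Loose white plastic cap over the nozzle of can_a, resting on the can's shoulder: 44 mm across, 38 mm tall, closed top, 3 mm wall, open below, 25 g. Origin: centre of its open lower rim, z up towards its closed top.
- can_b: Spray can standing loose on the table, 48 mm across, aluminium with a plain paper band, 130 mm to its flat shoulder, with a nozzle 14 mm across and 18 mm high on it, about 300 g. Origin: centre of its underside, z up.
- cap_b: Loose white plastic cap over the nozzle of can_b, resting on the can's shoulder: 44 mm across, 38 mm tall, closed top, 3 mm wall, open below, 25 g. Origin: centre of its open lower rim, z up towards its closed top.
- mug: Bystander, to be left alone: white ceramic mug, 80 mm across, 90 mm tall. Origin: centre of its underside, z up.
- tumbler: Bystander, to be left alone: clear glass tumbler, 68 mm across, 85 mm tall. Origin: centre of its underside, z up.
Things that resemble listed ones, but are neither listed nor needed, are in the scene too. Leave any black or purple look-alike of the square alone.

How it is judged:
On the way, in this order (a step that is already met when the one before it is completed fails the run):
1. the clamp bar has been slid all the way back (value of joint clamp below 0.012 m), for 0.2 s.
2. both caps stand in the holder and every blank is home in its pocket (z of disc_large in the frame of pocket_disc_large below -0.0055 m and horizontal distance between disc_large and pocket_disc_large below 0.004 m and angle between each of disc_large, oblong, square, disc_small's own z axis and vertical below 0.06 rad and z of oblong in the frame of pocket_oblong below -0.0055 m and horizontal distance between oblong and pocket_oblong below 0.004 m and angle between the x axis of oblong and the x axis of nest, either way round below 0.1 rad and z of square in the frame of pocket_square below -0.0055 m and horizontal distance between square and pocket_square below 0.004 m and (angle between the x axis of square and the x axis of nest, either way round below 0.1 rad or angle between the x axis of square and the y axis of nest, either way round below 0.1 rad) and z of disc_small in the frame of pocket_disc_small below -0.0055 m and horizontal distance between disc_small and pocket_disc_small below 0.004 m and ((horizontal distance between cap_a and holder_hole0 below 0.006 m and z of cap_a in the frame of holder_hole0 below -0.006 m) or (horizontal distance between cap_a and holder_hole1 below 0.006 m and z of cap_a in the frame of holder_hole1 below -0.006 m)) and angle between each of cap_a, cap_b's own z axis and vertical below 0.12 rad and ((horizontal distance between cap_b and holder_hole0 below 0.006 m and z of cap_b in the frame of holder_hole0 below -0.006 m) or (horizontal distance between cap_b and holder_hole1 below 0.006 m and z of cap_b in the frame of holder_hole1 below -0.006 m))), for 0.2 s.
3. the clamp bar bears on at least one blank with more than 0.8 N, with all of the blanks still home ((contact force between clamp and disc_large above 0.8 N or contact force between clamp and oblong above 0.8 N or contact force between clamp and square above 0.8 N or contact force between clamp and disc_small above 0.8 N) and value of joint clamp above 0.0502 m and z of disc_large in the frame of pocket_disc_large below -0.0055 m and horizontal distance between disc_large and pocket_disc_large below 0.004 m and angle between each of disc_large, oblong, square, disc_small's own z axis and vertical below 0.06 rad and z of oblong in the frame of pocket_oblong below -0.0055 m and horizontal distance between oblong and pocket_oblong below 0.004 m and angle between the x axis of oblong and the x axis of nest, either way round below 0.1 rad and z of square in the frame of pocket_square below -0.0055 m and horizontal distance between square and pocket_square below 0.004 m and (angle between the x axis of square and the x axis of nest, either way round below 0.1 rad or angle between the x axis of square and the y axis of nest, either way round below 0.1 rad) and z of disc_small in the frame of pocket_disc_small below -0.0055 m and horizontal distance between disc_small and pocket_disc_small below 0.004 m), for 0.2 s.
At the end, for the whole second after the job is handed in: Blanks in the pockets of their outlines (5.5 mm deep, within 4 mm and 6 degrees, level within 3); caps upright in wells (6 mm deep, within 6 mm); clamp bar left closed on the blanks (joint above 0.050); both cans standing on the table; all at rest (all of step 2 and value of joint clamp above 0.0502 m and angle between each of can_a, can_b's own z axis and vertical below 0.1 rad and height (world z) of each of can_a, can_b below 0.01 m and linear speed of each of disc_large, oblong, square, disc_small, cap_a, cap_b below 0.02 m/s); the robot touches nothing.
It fails at once if the mug is knocked over or pushed away (angle between mug's own z axis and vertical above 0.5 rad or distance of mug from where it was at the start of the episode above 0.05 m).
It fails at once if the tumbler is knocked over or pushed away (angle between tumbler's own z axis and vertical above 0.5 rad or distance of tumbler from where it was at the start of the episode above 0.05 m).
It fails at once if a spray can is knocked over (angle between any of can_a, can_b's own z axis and vertical above 0.7 rad).
It fails at once if the clamp bar is rammed against a blank with more than 60 N (contact force between clamp and disc_large above 60 N or contact force between clamp and oblong above 60 N or contact force between clamp and square above 60 N or contact force between clamp and disc_small above 60 N).
Of disc_large, oblong, square, disc_small only 3 to 4 are there at a start; the rules pass over those that are not, and their reading is None.
At some moment in a run one of disc_large, oblong, square, disc_small may be knocked a few centimetres aside while the robot is not near it.
It also fails if it takes over 210 s, if anything falls off the work surface, if the arm or the gripper's body presses on something with over 40 N, if the wrist force passes 120 N, or if a joint passes its speed limit or range.

ROBOT

A 7-joint arm with a two-finger parallel gripper is mounted at the origin on the work surface. World frame = base frame: x ahead of the robot, y to its left, z up, the work surface at z = 0. Lengths are in m, angles in rad, forces in N, time in s.
With the tool pointing down it reaches from about 0.425 to 0.925 m from the base axis. Payload 6.8 kg.
Tool frame: the origin (TCP) lies on the centre line of the jaws, within the pads' length; the fingertips stand 17 mm ahead of it and the grasp point (between the pads) lies 2 mm behind it; z points along the fingers, x is the direction in which the jaws open and shut, and the axes are right-handed (so a half turn about z gives the same grasp; the last joint's range is limited). The gripper opens to 85 mm and grips with 20 to 120 N. Pads are 22 mm wide; open, the fingers measure 114 mm over their backs; the gripper's body (76 mm by 85 mm) begins 54 mm behind the grasp point. The pads swing forward as they close: fully open they stand 13 mm farther back than shut.
Start: joints at [1.204, 0.477, 0.022, 1.555, -0.011, 1.109, -0.083], TCP at [0.173, -0.653, 0.217] pointing down, gripper open.
Joint ranges: [-2.96, 2.96], [-0.34, 2.1], [-1.41, 1.46], [0.24, 2.44], [-1.37, 4.51], [0.17, 1.92], [-2.96, 2.96]. Speed limits (rad/s): [2.39, 2.39, 3.14, 3.14, 3.14, 3.14, 3.14].

INTERFACE

Orientations are given as a unit quaternion [w, x, y, z].
In Python, from station import status, read_camera, camera_model, bot gives the robot as it stands.
- The arm moves only by the tool arm_command, never from a script. Its argument "series" is a list of rows, each a list of 3 entries, a list of its own where there are three numbers: the finger opening in mm, from 0 to 85.4, then the shift along the tool's x, y, z in mm, then the turn about the tool's z in rad. In form: [[gripper, [dx, dy, dz], roll], ...]. A call has 1 to 8 rows; each row is the pose to reach, as a shift and turn from the pose commanded when the call began, along the tool's axes at that moment; what a row does not reach only later rows make up. A row lasts 1/8 s, in which the tool goes at most 62.5 mm and 10.7 degrees, less where a joint would pass 70% of its speed; a pose out of reach is approached as far as the arm can. A call with a gripper value outside its range is refused whole. The fingers move at their own pace and stop on an object; "squeeze" is the grip in N (left out, the last holds). Time passes only in rows, so rows that repeat a pose let the fingers close. It gives the time, the measured TCP pose, the force and the opening at its end, in the units of the state.
- status.get_obs(): the state, without advancing time (a new reading comes with each control period).
- read_camera(name): name is "side" or "top"; returns the picture (384x512x3 uint8, blue, green, red); there is no depth.
- camera_model(name): a dict with "fov_y" (degrees; the focal length in pixels is half the picture's height over the tangent of half this angle, whatever the lens; pixels are square), "cx", "cy" (the principal point, pixels), "k1" (the pictures are not rectified: a ray, as slopes to the right and down, at radius r is drawn at 1 + k1 r^2 times it, then the intrinsics apply), "R" (3x3) and "t" (3): a world point X has camera coordinates R X + t. Camera axes: x right, y down, z forward; pixel columns grow to the right and rows downward; lengths in m; the calibration is good to about 2 mm. A picture is of the moment at which its call begins. camera_model takes no time and is no camera call.
- bot.hand_in(): hands the job in, once; it reports no verdict.
The state is a dict: "t": time; "q": joint angles; "joint_vel": joint speeds; "joint_torque": joint torques, N m; "eef_pos": TCP position; "tool_rot": TCP orientation; "contact_force": force on the tool from outside, world axes, zero at the start; "torque": the same for the moment, N m; "gripper_width": opening from 0.0 (shut) to 1.0 (fully open).
Only numpy, scipy, OpenCV 4.12 (cv2) and the standard library are available. Lean on these libraries where they do the work, as an engineer would, in place of code of your own. Each camera call takes 0.05 s, during which the arm holds its last target.

## Working session

There is one attempt and no reset: what is moved stays moved. The work goes in short steps, Python scripts to look and compute and a tool call to move; the robot and the scene stay as the last step left them, time stands still between calls to the robot, and variables do not carry over. Pictures are saved under pics/ and viewed, and the job is handed in when it is done.

Besides the shell and the picture viewer there is one more tool, called after "Request:" by a JSON object that holds its "method" and its "body", one argument or row to a line. arm_command: Moves the arm, as the interface text tells. Its arguments: {"type":"object","properties":{"series":{"type":"array"},"squeeze":{"type":"number"}},"required":["series"]}

```bash
ls; mkdir -p pics; cat > h.py <<'E'
import numpy as np, cv2
from station import status, read_camera, camera_model, bot
def snap(n,name):
    im=read_camera(n); cv2.imwrite(f'pics/{name}.png',im); return im
def cam(n):
    m=camera_model(n); f=192/np.tan(np.radians(m['fov_y'])/2)
    return m,f,np.array(m['R']),np.array(m['t'])
def px2w(n,u,v,z):
    m,f,R,t=cam(n)
    x=(u-m['cx'])/f; y=(v-m['cy'])/f
    rd=np.hypot(x,y); r=rd
    for _ in range(30): r=rd/(1+m['k1']*r*r)
    s=r/rd if rd>0 else 1
    d=R.T@np.array([x*s,y*s,1]); o=-R.T@t
    return o+d*(z-o[2])/d[2]
def w2px(n,X):
    m,f,R,t=cam(n); c=R@np.array(X,float)+t; x,y=c[:2]/c[2]; k=1+m['k1']*(x*x+y*y)
    return np.array([f*x*k+m['cx'],f*y*k+m['cy']])
E
python3 - <<'E'
from h import *
print(status.get_obs())
for n in('top','side'):
    snap(n,n+'0'); m,f,R,t=cam(n); print(n,m,'pos',-R.T@t)
    im=cv2.imread(f'pics/{n}0.png'); cv2.imwrite(f'pics/{n}0b.png',cv2.resize(im,(800,600),interpolation=cv2.INTER_CUBIC))
E
```

```text
pics
{'t': 0.0, 'q': array([ 1.20391014,  0.47780141,  0.02232833,  1.55644533, -0.011492  ,
        1.10930911, -0.08311964]), 'joint_vel': array([-0.00053938, -0.00048438,  0.0018334 ,  0.00181609, -0.00187533,
       -0.00065655, -0.00193138]), 'joint_torque': array([ 4.98897589e-04, -5.96445322e+01,  1.60808779e+00, -2.81204438e+01,
        1.24809542e-02,  9.42626910e-03,  3.84603309e-07]), 'eef_pos': array([ 0.17256746, -0.65192861,  0.21632724]), 'tool_rot': array([-5.03181657e-04,  7.92439744e-01, -6.09949514e-01, -7.67290867e-04]), 'contact_force': array([0.4552605 , 0.28179255, 0.77760347]), 'torque': array([ 0.00422294, -0.01526254, -0.02097997]), 'gripper_width': 0.9999457716029957}
top {'fov_y': 53.068072196855226, 'cx': 247.96006278751278, 'cy': 189.82936612014237, 'k1': -0.09555583062707297, 'R': array([[ 8.24275545e-02, -9.96596875e-01, -6.05005214e-04],
       [-9.68648635e-01, -7.99731931e-02, -2.35210779e-01],
       [ 2.34361943e-01,  1.99738868e-02, -9.71944198e-01]]), 't': array([-0.06468662,  0.59993447,  0.98557823])} pos [ 0.35547564 -0.03617364  1.09899896]
side {'fov_y': 57.23072654095384, 'cx': 256.69258679664273, 'cy': 189.87950496684016, 'k1': -0.053866728209862866, 'R': array([[ 0.98558064, -0.16919729, -0.00175723],
       [-0.13462334, -0.77781014, -0.613912  ],
       [ 0.10250546,  0.60529634, -0.78937252]]), 't': array([-0.56687272,  0.1085984 ,  1.01970222])} pos [ 0.46879361 -0.62866641  0.87059864]
```

View pics/top0b.png

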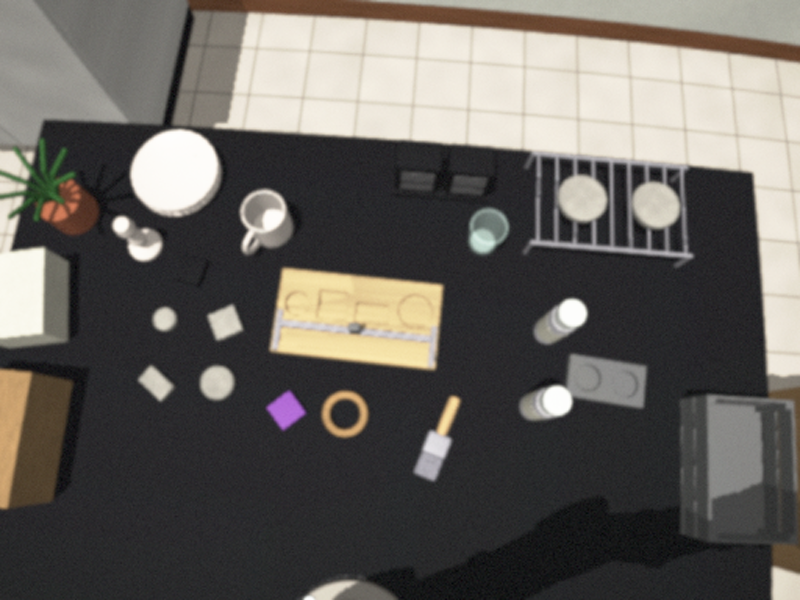

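View pics/side0b.png

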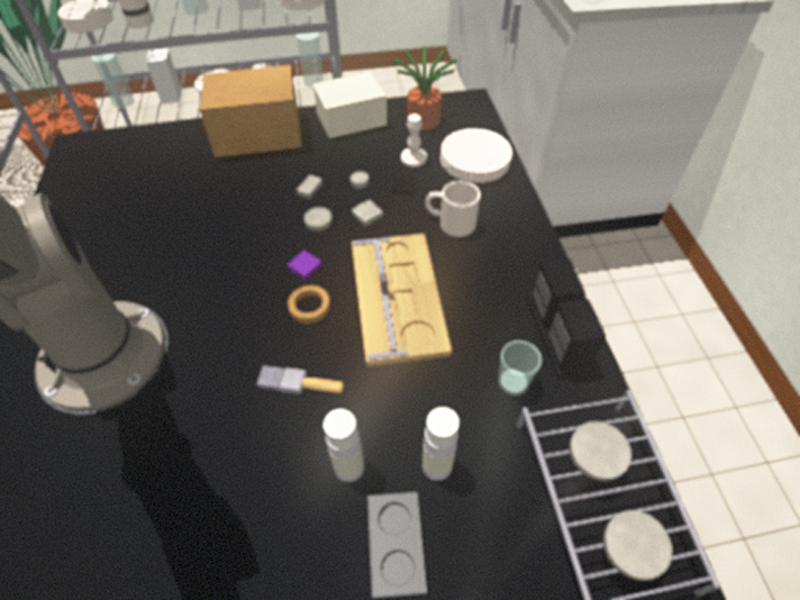

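Candidates (800x600 top view):
- Round blanks: large (217,382) and small (164,319). The big discs on the rack (582,198) and (655,205) are not them.
- Square: the grey one at (225,322). The black one (193,271) and the purple one (286,410) are look-alikes.
- Oblong: (156,382).
- Caps: white, on the cans at (570,315) and (552,402). The mug, plate and candlestick are ruled out.

Next I'll measure them.

```bash
cat > m.py <<'E'
from h import *
def blanks(im,n,show=True,z=0.016,roi=None):
    hsv=cv2.cvtColor(im,cv2.COLOR_BGR2HSV)
    mk=((hsv[...,2]>110)&(hsv[...,1]<70)).astype(np.uint8)*255
    c,_=cv2.findContours(mk,cv2.RETR_EXTERNAL,cv2.CHAIN_APPROX_NONE)
    out=[]
    for k in c:
        a=cv2.contourArea(k)
        if a<100 or a>1200: continue
        w=np.array([px2w(n,*p[0],z)[:2] for p in k])
        if n=='side' and 0: pass
        r=cv2.minAreaRect((w*1000).astype(np.float32))
        M=cv2.moments(k); u,v=M['m10']/M['m00'],M['m01']/M['m00']
        out.append((u,v,a,r))
        print(n,'px %.1f %.1f a%d'%(u,v,a),'ctr',px2w(n,u,v,z)[:2].round(4),'rect',np.round(r[0],1),np.round(r[1],1),round(r[2],1))
    return out
E
python3 - <<'E'
from m import *
for n in('top','side'):
    blanks(cv2.imread(f'pics/{n}0.png'),n)
im=cv2.imread('pics/top0.png')
cv2.imwrite('pics/c1.png',cv2.resize(im[165:245,165:290],None,fx=6,fy=6,interpolation=cv2.INTER_CUBIC))
cv2.imwrite('pics/c2.png',cv2.resize(im[150:290,80:190],None,fx=4,fy=4,interpolation=cv2.INTER_CUBIC))
cv2.imwrite('pics/c3.png',cv2.resize(im[180:280,320:430],None,fx=6,fy=6,interpolation=cv2.INTER_CUBIC))
E
```

```text
top px 211.7 377.4 a234 ctr [0.099  0.0396] rect [97.4 39.9] [28.7 96.5] 16.1
top px 502.0 373.6 a325 ctr [ 0.1508 -0.7615] rect [ 153.6 -761.7] [57.  55.9] 0.2
top px 276.6 290.8 a423 ctr [ 0.3391 -0.1157] rect [ 338.9 -115.7] [44.3 82.4] 72.0
top px 138.4 244.5 a353 ctr [0.4326 0.2819] rect [432.7 281.8] [59.4 60.9] 5.3
top px 99.4 244.7 a254 ctr [0.4215 0.3944] rect [421.5 394.9] [63.1 37.6] 53.4
top px 227.2 212.8 a739 ctr [0.5445 0.0397] rect [536.4  40.5] [305.9  81.2] 88.4
top px 104.8 203.8 a164 ctr [0.5406 0.3983] rect [540.7 399.9] [44.  42.5] 52.1
top px 143.6 206.1 a306 ctr [0.5436 0.2828] rect [543.9 283. ] [55.3 53.8] 29.1
top px 359.0 204.9 a573 ctr [ 0.5982 -0.3378] rect [ 597.  -336.7] [ 55.1 113.3] 40.5
top px 88.1 153.0 a497 ctr [0.6911 0.4773] rect [690.8 485.9] [118.8  64.9] 67.2
top px 311.6 147.0 a523 ctr [ 0.7635 -0.1927] rect [ 764.4 -189.9] [70.6 94.2] 49.8
top px 168.8 140.3 a970 ctr [0.7497 0.2362] rect [750.8 235.6] [126.6  95.8] 10.8
top px 6.6 118.5 a135 ctr [0.7862 0.7716] rect [793.9 768.8] [49.6 55.1] 14.8
side px 219.4 283.0 a848 ctr [ 0.4344 -0.254
[... 426 characters left out ...]
2] rect [76.9 63. ] [ 39.8 155. ] 42.7
side px 248.4 213.0 a205 ctr [ 0.5414 -0.0537] rect [552.3 -39.6] [153.8  69.7] 70.9
side px 240.3 161.9 a144 ctr [0.5465 0.1504] rect [530.9 136.7] [130.5  77. ] 81.1
side px 202.9 138.7 a172 ctr [0.4335 0.2807] rect [432.2 282.2] [65.8 59.1] 84.9
side px 234.5 134.9 a169 ctr [0.5445 0.2808] rect [545.5 281.5] [56.6 60.5] 27.3
side px 197.6 118.0 a115 ctr [0.4222 0.3933] rect [422.7 393.8] [68.5 40.5] 56.6
side px 264.4 91.4 a326 ctr [0.6933 0.5074] rect [696.7 528.6] [223.6  65.9] 80.2
side px 4.7 79.3 a206 ctr [-0.3817  0.8013] rect [-369.   785.9] [ 54.7 215.7] 16.0
side px 15.7 41.9 a803 ctr [-0.4189  1.1232] rect [-467.8 1222.9] [135.2 600.2] 25.4
```

View pics/c1.png

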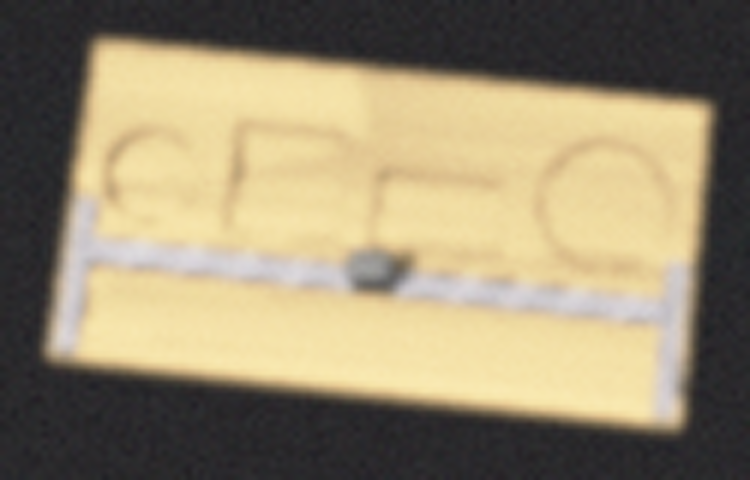

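View pics/c2.png

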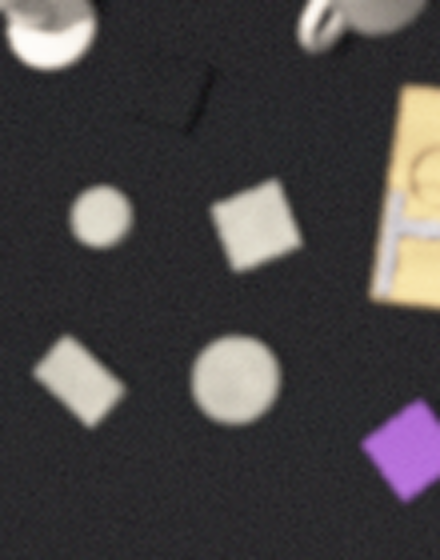

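View pics/c3.png

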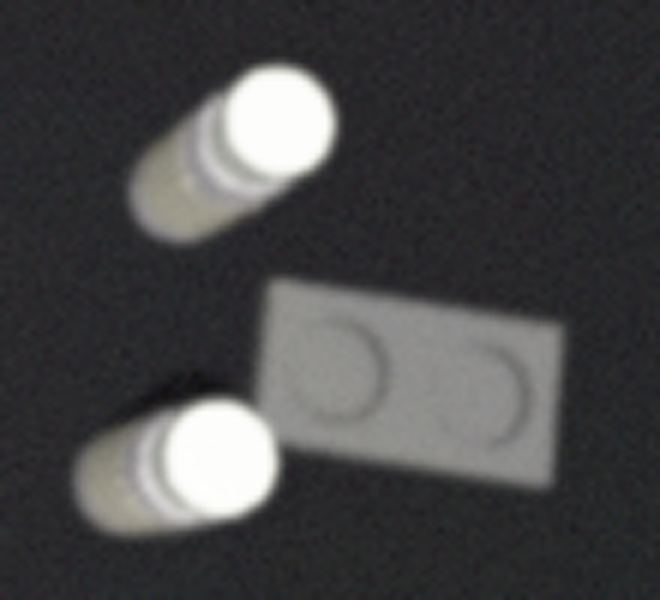

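The crops show four blanks matching their outlines. The square is the pale one beside the jig; the black and purple squares are separate. The pocket order from +y is small disc, square, oblong, large disc. Next: jig, holder and cap positions from both views.

```bash
python3 - <<'E'
from m import *
# nest
def rectfit(n,mk,z,lo):
    c,_=cv2.findContours(mk,cv2.RETR_EXTERNAL,cv2.CHAIN_APPROX_NONE)
    k=max([k for k in c if lo(k)],key=cv2.contourArea)
    w=np.array([px2w(n,*p[0],z)[:2] for p in k])*1000
    r=cv2.minAreaRect(w.astype(np.float32))
    print(n,np.round(r[0],1),np.round(r[1],1),round(r[2],2)); print(cv2.boxPoints(r).round(1).tolist())
    return k
for n in('top','side'):
    im=cv2.imread(f'pics/{n}0.png'); hsv=cv2.cvtColor(im,cv2.COLOR_BGR2HSV)
    mk=cv2.inRange(hsv,(15,60,90),(35,255,255)); mk=cv2.morphologyEx(mk,cv2.MORPH_CLOSE,np.ones((13,13)))
    def lo(k):
        x,y=k[:,0,:].mean(0); w=px2w(n,x,y,0); return abs(w[0]-.55)<.12 and abs(w[1])<.2
    rectfit(n,mk,.018,lo)
    mk=((hsv[...,2]>75)&(hsv[...,2]<190)&(hsv[...,1]<50)).astype(np.uint8)*255
    cx,cy=(388,243) if n=='top' else (253,348)
    sub=np.zeros_like(mk); 
    if n=='top': sub[215:270,350:425]=mk[215:270,350:425]
    else: sub[310:384,220:290]=mk[310:384,220:290]
    sub=cv2.morphologyEx(sub,cv2.MORPH_OPEN,np.ones((3,3)))
    print('holder'); 
    rectfit(n,sub,.018,lambda k:True)
    # caps
    mk=((hsv[...,2]>235)).astype(np.uint8)*255
    c,_=cv2.findContours(mk,cv2.RETR_EXTERNAL,cv2.CHAIN_APPROX_NONE)
    for k in c:
        if cv2.contourArea(k)<100 or cv2.contourArea(k)>900: continue
        x,y=k[:,0,:].mean(0)
        w=np.array([px2w(n,*p[0],.168)[:2] for p in k])*1000
        print('white',x,y,cv2.contourArea(k),np.round(cv2.minEnclosingCircle(w.astype(np.float32))[0],1),cv2.minEnclosingCircle(w.astype(np.float32))[1])
cv2.imwrite('pics/c4.png',cv2.resize(cv2.imread('pics/side0.png')[140:240,215:300],None,fx=6,fy=6,interpolation=cv2.INTER_CUBIC))
E
```

```text
top [572.9  39.7] [308.3 164.6] 88.39
[[486.29998779296875, -112.0], [650.9000244140625, -116.69999694824219], [659.5999755859375, 191.5], [495.0, 196.10000610351562]]
holder
top [ 493.1 -422.1] [147.5  81.1] 84.91
[[446.1000061035156, -492.0], [526.9000244140625, -499.20001220703125], [540.0, -352.29998779296875], [459.20001220703125, -345.1000061035156]]
white 356.21276595744683 255.82978723404256 211.5 [ 437.7 -291.3] 20.958038330078125Traceback (most recent call last):
  File "<stdin>", line 30, in <module>
  File "h.py", line 9, in px2w
    m,f,R,t=cam(n)
            ~~~^^^
  File "h.py", line 6, in cam
    m=camera_model(n); f=192/np.tan(np.radians(m['fov_y'])/2)
ValueError: time passes only in moves, steps and waits
```

```bash
sed -i 's/^def cam(n):/import functools\n@functools.lru_cache(None)\ndef cam(n):/' h.py
cat > f.py <<'E'
from m import *
def rectfit(n,mk,z,lo,q=True):
    c,_=cv2.findContours(mk,cv2.RETR_EXTERNAL,cv2.CHAIN_APPROX_NONE)
    k=max([k for k in c if lo(k)],key=cv2.contourArea)
    w=np.array([px2w(n,*p[0],z)[:2] for p in k])*1000
    r=cv2.minAreaRect(w.astype(np.float32))
    print(n,np.round(r[0],1),np.round(r[1],1),round(r[2],2)); print(cv2.boxPoints(r).round(1).tolist())
    return k
def white(n,im,thr=235,z=.168):
    hsv=cv2.cvtColor(im,cv2.COLOR_BGR2HSV)
    mk=((hsv[...,2]>thr)).astype(np.uint8)*255
    c,_=cv2.findContours(mk,cv2.RETR_EXTERNAL,cv2.CHAIN_APPROX_NONE)
    for k in c:
        if cv2.contourArea(k)<60 or cv2.contourArea(k)>1200: continue
        x,y=k[:,0,:].mean(0)
        w=np.array([px2w(n,*p[0],z)[:2] for p in k])*1000
        (c2,r)=cv2.minEnclosingCircle(w.astype(np.float32))
        print('white px %.0f %.0f a%d'%(x,y,cv2.contourArea(k)),np.round(c2,1),round(r,1))
E
python3 - <<'E'
from f import *
for n in('top','side'):
    im=cv2.imread(f'pics/{n}0.png'); hsv=cv2.cvtColor(im,cv2.COLOR_BGR2HSV)
    for thr in (215,235): white(n,im,thr)
    if n=='side':
        mk=cv2.inRange(hsv,(15,60,90),(35,255,255)); mk=cv2.morphologyEx(mk,cv2.MORPH_CLOSE,np.ones((9,9)))
        def lo(k):
            x,y=k[:,0,:].mean(0); w=px2w(n,x,y,0); return abs(w[0]-.55)<.12 and abs(w[1])<.2
        rectfit(n,mk,.018,lo)
        mk=((hsv[...,2]>75)&(hsv[...,2]<190)&(hsv[...,1]<50)).astype(np.uint8)*255
        sub=np.zeros_like(mk); sub[310:384,220:290]=mk[310:384,220:290]
        sub=cv2.morphologyEx(sub,cv2.MORPH_OPEN,np.ones((3,3)))
        print('holder'); rectfit(n,sub,.018,lambda k:True)
im=cv2.imread('pics/side0.png')
a=cv2.resize(im[140:240,215:300],None,fx=5,fy=5,interpolation=cv2.INTER_CUBIC)
b=cv2.resize(im[255:384,200:300],None,fx=3.87,fy=3.87,interpolation=cv2.INTER_CUBIC)[:500]
b=cv2.copyMakeBorder(b,0,500-b.shape[0],0,0,cv2.BORDER_CONSTANT)
cv2.imwrite('pics/c4.png',np.hstack([a,b])[:,:800])
E
```

```text
white px 208 379 a95 [132.9  36.2] 32.7
white px 503 375 a251 [ 179.6 -663.8] 29.9
white px 182 264 a86 [387.1 125.2] 21.2
white px 283 274 a200 [ 386.6 -116.6] 44.6
white px 356 256 a235 [ 437.8 -291.1] 22.6
white px 144 208 a86 [514.6 235.5] 19.9
white px 366 200 a210 [ 578.3 -312.9] 22.3
white px 92 160 a119 [632.6 392.5] 24.9
white px 77 144 a61 [667.  440.6] 13.9
white px 422 137 a73 [ 766.2 -461.6] 30.3
white px 374 133 a132 [ 768.2 -333.4] 31.5
white px 168 141 a180 [692.2 205.3] 51.7
white px 6 104 a127 [768.8 673.3] 30.3
white px 356 256 a211 [ 437.7 -291.3] 21.0
white px 501 233 a160 [ 520.1 -669.5] 27.9
white px 226 222 a1166 [488.5  29.3] 116.4
white px 496 211 a125 [ 574.  -653.7] 28.8
white px 242 202 a194 [544.8  -4.3] 34.3
white px 268 202 a172 [553.3 -68.3] 28.3
white px 366 200 a190 [ 578.4 -313.3] 21.0
white px 262 184 a110 [596.4 -49.6] 46.4
white px 202 191 a795 [572.   94.2] 66.3
white px 499 175 a194 [ 669.  -670.8] 35.8
white px 92 160 a92 [633.9 392.7] 24.1
white px 174 140 a108 [693.9 181.5] 20.5
white px 495 139 a376 [ 782.1 -674.7] 50.3
white px 489 103 a5
[... 2911 characters left out ...]
e px 405 174 a133 [ 955.2 -105.6] 38.3
white px 437 181 a602 [1029.3 -145.1] 58.2
white px 236 192 a802 [507.7 -77.6] 110.5
white px 259 168 a462 [582.5 -16.6] 65.0
white px 304 96 a912 [776.7 263.3] 72.6
white px 230 55 a792 [570.4 537.4] 108.9
white px 417 1 a225 [1475.3  871.6] 264.0
white px 48 6 a159 [-191.8 1118. ] 65.2
side [577.6  15.1] [364.4 174.4] 88.25
[[484.8999938964844, -164.3000030517578], [659.2000122070312, -169.60000610351562], [670.2999877929688, 194.60000610351562], [496.0, 199.89999389648438]]
holder
side [ 493.6 -422.6] [147.2  80.2] 84.81
[[447.0, -492.29998779296875], [526.9000244140625, -499.5], [540.2000122070312, -353.0], [460.29998779296875, -345.70001220703125]]
```

View pics/c4.png

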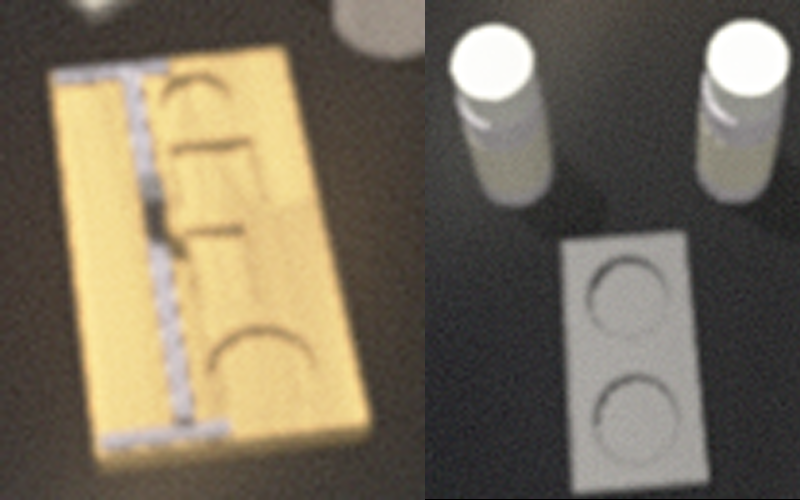

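The views agree to about 1 mm. The caps are at (438,-292) and (578.5,-313.5). The holder's wells show clearly in the side view, and in the jig crop the post is at top px ≈(226.6,208.8). Now the moves to the post.

```bash
cat > plan.py <<'E'
from h import *
def pose():
    o=status.get_obs(); w,a,b,c=o['tool_rot']
    from scipy.spatial.transform import Rotation as Ro
    return o,Ro.from_quat([a,b,c,w]).as_matrix(),o['eef_pos']
def go(x,y,z,head=None):
    """target mm, heading of tool x deg"""
    o,M,p=pose()
    d=M.T@(np.array([x,y,z])-p*1000)
    h=np.degrees(np.arctan2(M[1,0],M[0,0]))
    r=0
    if head is not None:
        r=-((head-h+90)%180-90)
        r=np.radians(r)
    print('at',(p*1000).round(1),'head %.1f'%h,'tilt %.2f'%np.degrees(np.arccos(-M[2,2])),'F',o['contact_force'].round(1),'w %.3f'%o['gripper_width'],'t %.1f'%o['t'],'q7 %.2f'%o['q'][6])
    print('-> shift',d.round(1),'roll %.3f'%r)
E
python3 - <<'E'
from plan import *
print(px2w('top',226.6,208.8,.069), px2w('side',(158+.5)/5-.5+215+0,(190+.5)/5-.5+140,.069))
p=px2w('top',226.6,208.8,.069)*1000
go(p[0],p[1],200,-1.6)
E
```

```text
[0.54604109 0.03861763 0.069     ] [0.55002407 0.03679553 0.069     ]
at [ 172.6 -652.   216.4] head -75.2 tilt 0.09 F [0.6 0.  0.2] w 0.999 t 0.1 q7 -0.08
-> shift [-572.  -537.8   17.3] roll -1.284
```

Request:
{"method": "arm_command", "body": {
  "series": [
    [85, [0, 0, -45], 0],
    [85, [-100, -94, -45], -0.2],
    [85, [-200, -188, -45], -0.4],
    [85, [-300, -282, -45], -0.6],
    [85, [-400, -376, -45], -0.8],
    [85, [-500, -470, -45], -1.0],
    [50, [-572, -538, -45], -1.2],
    [50, [-572, -538, -45], -1.284]
  ]
}}

```text
t: 1.1
eef_pos: [0.3813, -0.2658, 0.2622]
tool_rot: [0.0, 1.0, -0.011, -0.0]
contact_force: [0.9, 0.1, 0.1]
gripper_width: 0.601
```

Request:
{"method": "arm_command", "body": {
  "series": [
    [50, [0, 0, 0], 0],
    [50, [0, 0, 0], 0],
    [50, [0, 0, 0], 0]
  ]
}}

```text
t: 1.48
eef_pos: [0.38, -0.2691, 0.262]
tool_rot: [-0.0, 1.0, -0.016, -0.0]
contact_force: [-0.3, -0.1, -0.8]
gripper_width: 0.585
```

```bash
python3 - <<'E'
from plan import *
go(548,38,150,-1.6)
E
```

```text
at [ 380.  -269.1  262. ] head -1.8 tilt 0.04 F [-0.3 -0.1 -0.8] w 0.585 t 1.5 q7 0.40
-> shift [ 158.4 -312.2  112. ] roll -0.003
```

Request:
{"method": "arm_command", "body": {
  "series": [
    [50, [158, -312, 0], 0],
    [50, [158, -312, 0], 0],
    [50, [158, -312, 0], 0],
    [50, [158, -312, 0], 0],
    [50, [158, -312, 0], 0],
    [50, [158, -312, 0], 0],
    [50, [158, -312, 100], 0],
    [50, [158, -312, 100], 0]
  ]
}}

```text
t: 2.48
eef_pos: [0.5469, 0.0383, 0.1595]
tool_rot: [0.0, 1.0, -0.015, -0.001]
contact_force: [0.3, -1.0, 0.2]
gripper_width: 0.587
```

Request:
{"method": "arm_command", "body": {
  "series": [
    [50, [0, 0, 0], 0],
    [50, [0, 0, 0], 0]
  ]
}}

```text
t: 2.72
eef_pos: [0.5488, 0.0392, 0.1637]
tool_rot: [-0.0, 1.0, -0.015, 0.001]
contact_force: [1.2, -1.0, 0.1]
gripper_width: 0.586
```

```bash
python3 - <<'E'
from plan import *
go(548,38,58,-1.6)
for n in('top','side'):
    im=snap(n,n+'1')
    print(w2px(n,[.548,.038,.069]))
a=cv2.imread('pics/top1.png')[150:250,180:290]; b=cv2.imread('pics/side1.png')[120:240,190:310]
cv2.imwrite('pics/c5.png',np.hstack([cv2.resize(a,(400,364),interpolation=2),cv2.resize(b,(400,364),interpolation=2)]))
E
```

```text
at [548.8  39.2 163.7] head -1.7 tilt 0.11 F [ 1.2 -1.   0.1] w 0.586 t 2.7 q7 -0.47
-> shift [ -0.9   1.2 105.7] roll -0.002
[226.89360608 208.11444292]
[245.46455245 177.3824087 ]
```

View pics/c5.png

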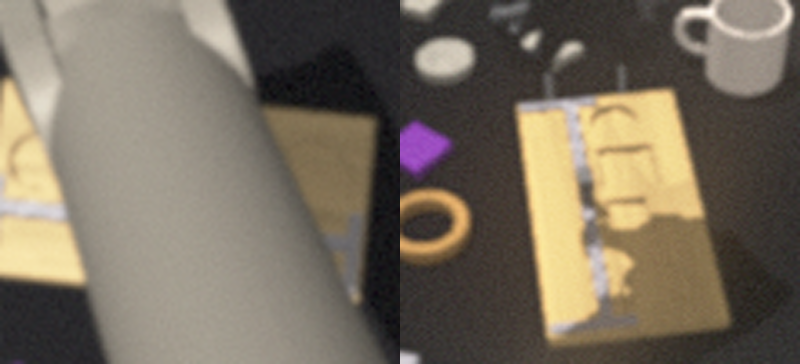

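```bash
python3 - <<'E'
from plan import *
im=cv2.imread('pics/side1.png'); print(w2px('side',[.5488,.0392,.1637]))
cv2.imwrite('pics/c6.png',cv2.resize(im,(800,600),interpolation=2))
E
```

```text
[244.76655768 154.9887516 ]
```

View pics/c6.png

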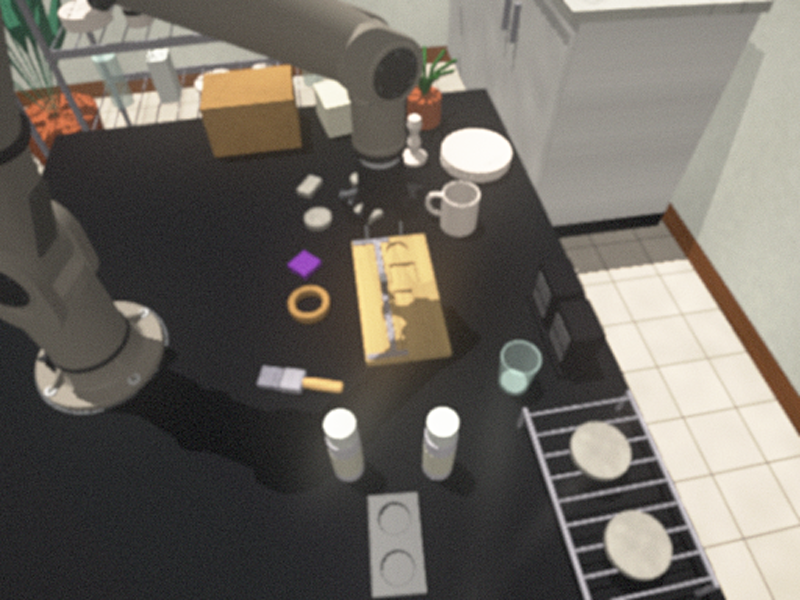

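The gripper is dark on dark. Its pale tips at px (235,150) and (257,146) straddle the post's line, so I descend.

Request:
{"method": "arm_command", "body": {
  "series": [
    [50, [-1, 1, 50], 0],
    [50, [-1, 1, 90], 0],
    [50, [-1, 1, 106], 0],
    [50, [-1, 1, 106], 0],
    [0, [-1, 1, 106], 0],
    [0, [-1, 1, 106], 0],
    [0, [-1, 1, 106], 0],
    [0, [-1, 1, 106], 0]
  ],
  "squeeze": 30
}}

```text
t: 3.82
eef_pos: [0.5468, 0.0387, 0.0567]
tool_rot: [0.0, 1.0, -0.014, 0.0]
contact_force: [0.5, -0.2, -0.4]
gripper_width: 0.001
```

Request:
{"method": "arm_command", "body": {
  "series": [
    [0, [0, 0, 0], 0],
    [0, [0, 0, 0], 0]
  ]
}}

```text
t: 4.08
eef_pos: [0.5465, 0.0388, 0.0563]
tool_rot: [0.0, 1.0, -0.014, -0.0]
contact_force: [0.6, 0.6, -0.8]
gripper_width: -0.0
```

```bash
python3 - <<'E'
from plan import *
go(548,38,58,-1.6)
E
```

```text
at [546.5  38.8  56.3] head -1.6 tilt 0.01 F [ 0.6  0.6 -0.8] w -0.000 t 4.1 q7 -0.57
-> shift [ 1.5  0.7 -1.7] roll -0.000
```

```bash
python3 - <<'E'
from plan import *
im=snap('side','side2'); im2=snap('top','top2')
cv2.imwrite('pics/c7.png',np.hstack([cv2.resize(im[120:240,200:300],(400,480),interpolation=2),cv2.resize(im2[150:250,190:273],(400,480),interpolation=2)]))
E
```

```text
(no output)
```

View pics/c7.png

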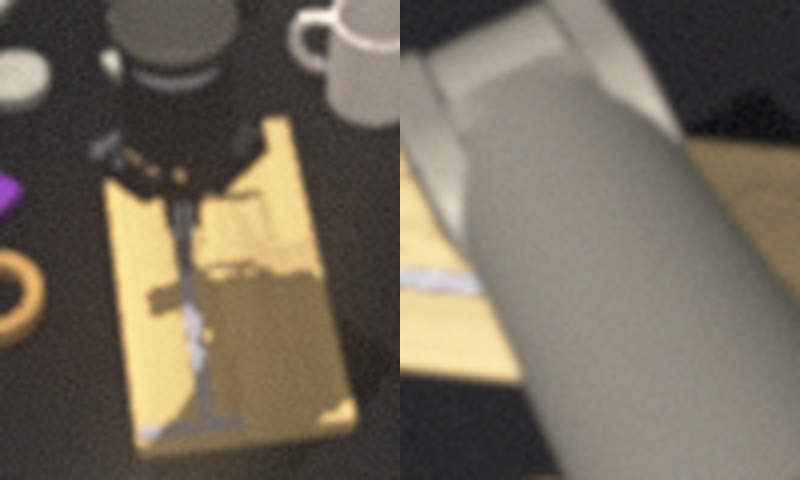

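```bash
python3 - <<'E'
from plan import *
a=cv2.imread('pics/side2.png')[140:205,215:275];b=cv2.imread('pics/side0.png')[140:205,215:275]
g=lambda i:cv2.resize(np.clip(255*(i/255.)**.5,0,255).astype(np.uint8),(400,433),interpolation=2)
cv2.imwrite('pics/c8.png',np.hstack([g(a),g(b)]))
for z in(.039,.056,.069,.029): print(z,(w2px('side',[.5465,.0388,z])-[215,140])*400/60)
E
```

```text
0.039 [201.34811621 290.60201024]
0.056 [200.30938898 266.86273195]
0.069 [199.49770616 248.2992066 ]
0.029 [201.94743999 304.29048804]
```

View pics/c8.png

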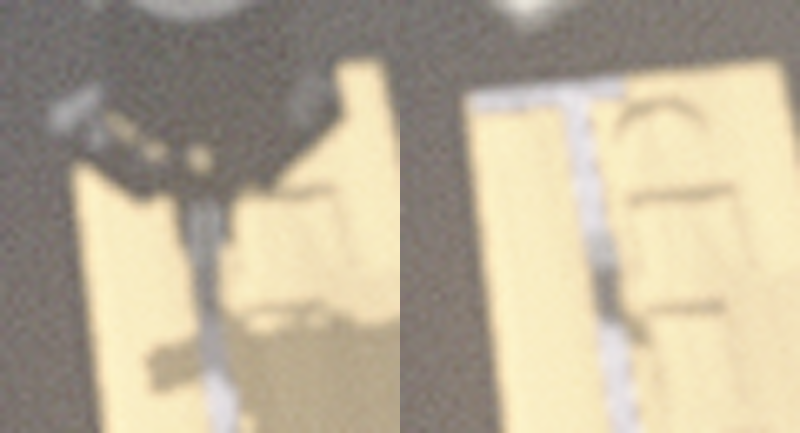

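Request:
{"method": "arm_command", "body": {
  "series": [
    [0, [-3, 0, 0], 0],
    [0, [-6, 0, 0], 0],
    [0, [-8, 0, 0], 0],
    [0, [-8, 0, 0], 0]
  ]
}}

```text
t: 4.68
eef_pos: [0.5383, 0.039, 0.0563]
tool_rot: [0.0, 1.0, -0.014, -0.0]
contact_force: [0.0, -0.8, -0.1]
gripper_width: 0.0
```

```bash
python3 - <<'E'
from plan import *
go(548,38,58,-1.6)
a=snap('side','side3')[140:205,215:275];b=cv2.imread('pics/side2.png')[140:205,215:275]
g=lambda i:cv2.resize(np.clip(255*(i/255.)**.5,0,255).astype(np.uint8),(400,433),interpolation=2)
cv2.imwrite('pics/c9.png',np.hstack([g(a),g(b)]))
E
```

```text
at [538.3  39.   56.3] head -1.6 tilt 0.01 F [ 0.  -0.8 -0.1] w 0.000 t 4.7 q7 -0.57
-> shift [ 9.7  0.7 -1.7] roll 0.000
```

View pics/c9.png

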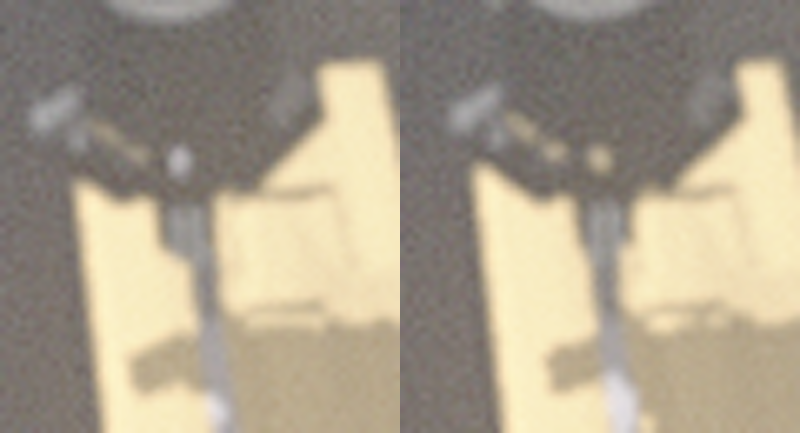

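The fingers closed on nothing, and in the side view the tips sit about 7 px higher than the TCP reading predicts. I'll touch the plate's bare strip in front of the bar to check the height.

Request:
{"method": "arm_command", "body": {
  "series": [
    [0, [-24, 0, 0], 0],
    [0, [-24, 0, 0], 0],
    [0, [-24, 0, 0], 0],
    [0, [-24, 0, 8], 0],
    [0, [-24, 0, 15], 0],
    [0, [-24, 0, 15], 0]
  ]
}}

```text
t: 5.48
eef_pos: [0.5141, 0.0396, 0.0404]
tool_rot: [0.0, 1.0, -0.014, -0.001]
contact_force: [0.1, -1.2, 0.5]
gripper_width: 0.001
```

```bash
python3 - <<'E'
from plan import *
go(515,39,38)
a=snap('side','side4')[140:205,215:275]
g=lambda i:cv2.resize(np.clip(255*(i/255.)**.5,0,255).astype(np.uint8),(600,650)[::1],interpolation=2)[:600]
cv2.imwrite('pics/c10.png',g(a))
E
```

```text
at [514.1  39.6  40.4] head -1.6 tilt 0.09 F [ 0.1 -1.2  0.5] w 0.001 t 5.5 q7 -0.61
-> shift [1.  0.6 2.4] roll 0.000
```

View pics/c10.png

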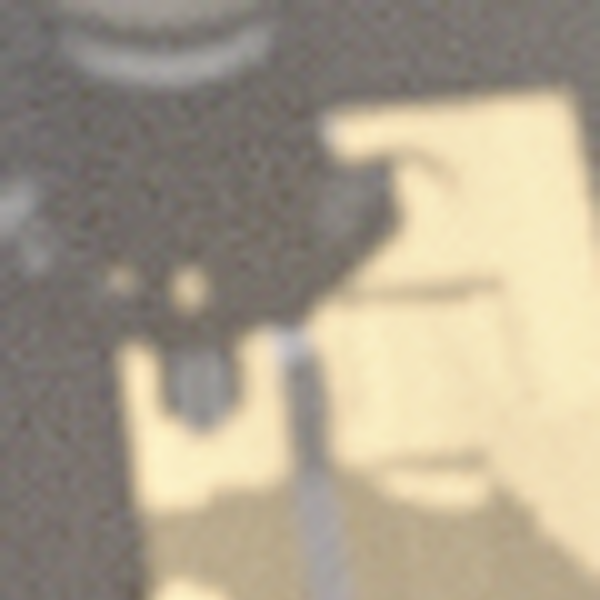

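```bash
python3 - <<'E'
from h import *
print(w2px('side',[.5141,.0396,.0234]))
for z in (.0234,.035,.045): print(z,px2w('side',234.5,182.5,z))
E
```

```text
[234.8458247  187.99332078]
0.0234 [0.51589404 0.06128517 0.0234    ]
0.035 [0.51524913 0.05183823 0.035     ]
0.045 [0.51469318 0.04369431 0.045     ]
```

Request:
{"method": "arm_command", "body": {
  "series": [
    [0, [0, 0, 4], 0],
    [0, [0, 0, 4], 0]
  ]
}}

```text
t: 5.78
eef_pos: [0.5144, 0.0397, 0.0371]
tool_rot: [0.0, 1.0, -0.014, -0.0]
contact_force: [-0.1, -0.3, -0.2]
gripper_width: 0.004
```

Request:
{"method": "arm_command", "body": {
  "series": [
    [0, [0, 0, 3], 0],
    [0, [0, 0, 3], 0]
  ]
}}

```text
t: 6.02
eef_pos: [0.5144, 0.0396, 0.0341]
tool_rot: [0.0, 1.0, -0.014, -0.0]
contact_force: [0.9, 0.4, -0.8]
gripper_width: 0.002
```

Request:
{"method": "arm_command", "body": {
  "series": [
    [0, [0, 0, 3], 0],
    [0, [0, 0, 3], 0]
  ]
}}

```text
t: 6.28
eef_pos: [0.5144, 0.0396, 0.0311]
tool_rot: [0.0, 1.0, -0.014, -0.0]
contact_force: [-0.7, -1.0, -0.7]
gripper_width: -0.002
```

Request:
{"method": "arm_command", "body": {
  "series": [
    [0, [0, 0, 2], 0],
    [0, [0, 0, 2], 0]
  ]
}}

```text
t: 6.52
eef_pos: [0.5145, 0.0396, 0.0292]
tool_rot: [0.0, 1.0, -0.014, -0.0]
contact_force: [-0.2, -0.5, 0.2]
gripper_width: -0.0
```

Request:
{"method": "arm_command", "body": {
  "series": [
    [0, [0, 0, 2], 0],
    [0, [0, 0, 2], 0]
  ]
}}

```text
t: 6.78
eef_pos: [0.5145, 0.0396, 0.0271]
tool_rot: [0.0, 1.0, -0.014, -0.0]
contact_force: [-0.1, -0.4, -1.0]
gripper_width: 0.001
```

Request:
{"method": "arm_command", "body": {
  "series": [
    [0, [0, 0, 2], 0],
    [0, [0, 0, 3], 0]
  ]
}}

```text
t: 7.02
eef_pos: [0.5145, 0.0396, 0.0242]
tool_rot: [0.0, 1.0, -0.014, -0.0]
contact_force: [-0.3, 0.4, -0.2]
gripper_width: 0.001
```

Request:
{"method": "arm_command", "body": {
  "series": [
    [0, [0, 0, 2], 0],
    [0, [0, 0, 3], 0]
  ]
}}

```text
t: 7.28
eef_pos: [0.5145, 0.0396, 0.0211]
tool_rot: [0.0, 1.0, -0.014, -0.0]
contact_force: [-0.1, -0.2, 0.6]
gripper_width: 0.002
```

Request:
{"method": "arm_command", "body": {
  "series": [
    [0, [0, 0, 2], 0],
    [0, [0, 0, 3], 0]
  ]
}}

```text
t: 7.52
eef_pos: [0.5145, 0.0397, 0.0182]
tool_rot: [0.0, 1.0, -0.014, -0.0]
contact_force: [-1.1, 0.3, -0.2]
gripper_width: 0.002
```

```bash
python3 - <<'E'
from plan import *
go(515,39,38)
a=snap('side','side5')[140:205,215:275]
g=lambda i:cv2.resize(np.clip(255*(i/255.)**.5,0,255).astype(np.uint8),(600,650)[::1],interpolation=2)[:600]
cv2.imwrite('pics/c11.png',g(a))
E
```

```text
at [514.5  39.7  18.2] head -1.6 tilt 0.01 F [-1.1  0.3 -0.2] w 0.002 t 7.5 q7 -0.64
-> shift [  0.5   0.7 -19.8] roll 0.000
```

View pics/c11.png

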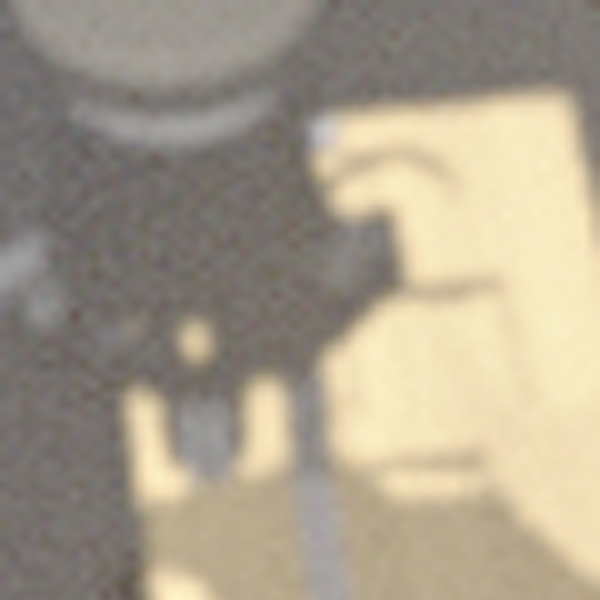

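The tip still isn't touching, and the image puts it near z≈24 mm with the TCP reading 18 mm. I continue in smaller steps.

Request:
{"method": "arm_command", "body": {
  "series": [
    [0, [0, 0, 1], 0],
    [0, [0, 0, 2], 0],
    [0, [0, 0, 2], 0]
  ]
}}

```text
t: 7.95
eef_pos: [0.5146, 0.0396, 0.0162]
tool_rot: [0.0, 1.0, -0.014, -0.0]
contact_force: [0.4, -0.4, 0.1]
gripper_width: -0.001
```

Request:
{"method": "arm_command", "body": {
  "series": [
    [0, [0, 0, 1], 0],
    [0, [0, 0, 2], 0],
    [0, [0, 0, 2], 0]
  ]
}}

```text
t: 8.32
eef_pos: [0.5145, 0.0396, 0.0142]
tool_rot: [0.0, 1.0, -0.014, -0.0]
contact_force: [0.4, -0.5, -0.5]
gripper_width: 0.003
```

Request:
{"method": "arm_command", "body": {
  "series": [
    [0, [0, 0, 1], 0],
    [0, [0, 0, 1], 0],
    [0, [0, 0, 1], 0]
  ]
}}

```text
t: 8.7
eef_pos: [0.5146, 0.0396, 0.0133]
tool_rot: [0.0, 1.0, -0.014, 0.0]
contact_force: [-0.9, -0.7, 0.2]
gripper_width: 0.001
```

Request:
{"method": "arm_command", "body": {
  "series": [
    [0, [0, 0, 1], 0],
    [0, [0, 0, 1], 0],
    [0, [0, 0, 1], 0]
  ]
}}

```text
t: 9.07
eef_pos: [0.5146, 0.0397, 0.0123]
tool_rot: [0.0, 1.0, -0.014, 0.0]
contact_force: [0.7, 0.7, -0.5]
gripper_width: -0.003
```

Request:
{"method": "arm_command", "body": {
  "series": [
    [0, [0, 0, 1], 0],
    [0, [0, 0, 1], 0],
    [0, [0, 0, 1], 0]
  ]
}}

```text
t: 9.45
eef_pos: [0.5148, 0.0397, 0.0115]
tool_rot: [0.0, 1.0, -0.014, 0.0]
contact_force: [-0.7, -1.0, 3.3]
gripper_width: -0.001
```

Request:
{"method": "arm_command", "body": {
  "series": [
    [0, [0, 0, 1], 0],
    [0, [0, 0, 1], 0],
    [0, [0, 0, 1], 0]
  ]
}}

```text
t: 9.82
eef_pos: [0.5149, 0.0397, 0.0111]
tool_rot: [0.0, 1.0, -0.014, 0.0]
contact_force: [-3.7, -0.5, 11.7]
gripper_width: -0.0
```

Request:
{"method": "arm_command", "body": {
  "series": [
    [0, [0, 0, 1], 0],
    [0, [0, 0, 1], 0],
    [0, [0, 0, 1], 0]
  ]
}}

```text
t: 10.2
eef_pos: [0.5157, 0.0397, 0.0109]
tool_rot: [0.0, 1.0, -0.014, 0.001]
contact_force: [-3.9, -2.1, 19.1]
gripper_width: -0.004
```

Request:
{"method": "arm_command", "body": {
  "series": [
    [0, [0, 0, 1], 0],
    [0, [0, 0, 1], 0],
    [0, [0, 0, 1], 0]
  ]
}}

```text
t: 10.58
eef_pos: [0.5169, 0.0397, 0.0107]
tool_rot: [0.0, 1.0, -0.014, 0.002]
contact_force: [-4.2, -1.9, 24.5]
gripper_width: 0.0
```

Contact came at a reading of 11.8 mm on the 18 mm plate. So the shut fingertips are at reading + 6 mm, meaning the z reading runs 23 mm low. I'll apply that and redo the post grasp.

Request:
{"method": "arm_command", "body": {
  "series": [
    [0, [0, 0, -60], 0],
    [50, [33, 1, -90], 0],
    [50, [33, 1, -90], 0],
    [50, [33, 1, -90], 0],
    [50, [33, 1, -60], 0],
    [50, [33, 1, -25], 0],
    [50, [33, 1, -25], 0],
    [50, [33, 1, -25], 0]
  ]
}}

```text
t: 11.58
eef_pos: [0.547, 0.0381, 0.0335]
tool_rot: [-0.0, 1.0, -0.014, -0.0]
contact_force: [0.3, -0.5, 0.2]
gripper_width: 0.586
```

Request:
{"method": "arm_command", "body": {
  "series": [
    [0, [0, 0, 0], 0],
    [0, [0, 0, 0], 0],
    [0, [0, 0, 0], 0],
    [0, [0, 0, 0], 0],
    [0, [0, 0, 0], 0],
    [0, [0, 0, 0], 0]
  ]
}}

```text
t: 12.32
eef_pos: [0.5481, 0.0378, 0.0344]
tool_rot: [0.0, 1.0, -0.014, 0.001]
contact_force: [-1.9, -0.9, 6.1]
gripper_width: 0.156
```

Request:
{"method": "arm_command", "body": {
  "series": [
    [0, [-6, 0, 0], 0],
    [0, [-12, 0, 0], 0],
    [0, [-18, 0, 0], 0],
    [0, [-24, 0, 0], 0],
    [0, [-28, 0, 0], 0],
    [0, [-28, 0, 0], 0]
  ]
}}

```text
t: 13.08
eef_pos: [0.5209, 0.0386, 0.0343]
tool_rot: [-0.0, 1.0, -0.014, 0.001]
contact_force: [3.0, -0.9, 6.7]
gripper_width: 0.156
```

Request:
{"method": "arm_command", "body": {
  "series": [
    [0, [-2, 0, 0], 0],
    [0, [-4, 0, 0], 0]
  ]
}}

```text
t: 13.32
eef_pos: [0.5175, 0.0386, 0.0343]
tool_rot: [-0.0, 1.0, -0.014, 0.002]
contact_force: [5.2, -2.0, 5.5]
gripper_width: 0.161
```

Request:
{"method": "arm_command", "body": {
  "series": [
    [0, [-2, 0, 0], 0],
    [0, [-3, 0, 0], 0]
  ]
}}

```text
t: 13.58
eef_pos: [0.5145, 0.0388, 0.0343]
tool_rot: [-0.0, 1.0, -0.014, 0.002]
contact_force: [4.0, -1.7, 5.9]
gripper_width: 0.155
```

Request:
{"method": "arm_command", "body": {
  "series": [
    [0, [-2, 0, 0], 0],
    [0, [-3, 0, 0], 0]
  ]
}}

```text
t: 13.82
eef_pos: [0.5115, 0.0388, 0.0343]
tool_rot: [-0.0, 1.0, -0.014, 0.002]
contact_force: [4.1, -0.9, 5.4]
gripper_width: 0.159
```

Request:
{"method": "arm_command", "body": {
  "series": [
    [0, [-2, 0, 0], 0],
    [0, [-3, 0, 0], 0]
  ]
}}

```text
t: 14.08
eef_pos: [0.5096, 0.0389, 0.0344]
tool_rot: [-0.0, 1.0, -0.014, 0.003]
contact_force: [10.8, -1.8, -1.1]
gripper_width: 0.154
```

Request:
{"method": "arm_command", "body": {
  "series": [
    [0, [-2, 0, 0], 0],
    [0, [-3, 0, 0], 0]
  ]
}}

```text
t: 14.32
eef_pos: [0.5096, 0.0389, 0.0344]
tool_rot: [-0.001, 1.0, -0.015, 0.005]
contact_force: [19.8, -1.5, -12.9]
gripper_width: 0.16
```

Request:
{"method": "arm_command", "body": {
  "series": [
    [0, [-2, 0, 0], 0],
    [0, [-3, 0, 0], 0]
  ]
}}

```text
t: 14.58
eef_pos: [0.5097, 0.039, 0.0345]
tool_rot: [-0.002, 1.0, -0.015, 0.008]
contact_force: [28.7, -2.5, -24.2]
gripper_width: 0.158
```

Request:
{"method": "arm_command", "body": {
  "series": [
    [0, [-2, 0, 0], 0],
    [0, [-3, 0, 0], 0]
  ]
}}

```text
t: 14.82
eef_pos: [0.5097, 0.0391, 0.0346]
tool_rot: [-0.003, 1.0, -0.015, 0.01]
contact_force: [39.3, -2.6, -36.3]
gripper_width: 0.154
```

It hit the stop: reading x=509.6 corresponds to joint 0, so the start was about 0.0385. I relax, release and lift, then move to cap B while looking at the jig unobstructed.

Request:
{"method": "arm_command", "body": {
  "series": [
    [0, [8, 0, 0], 0],
    [0, [11, 0, 0], 0],
    [50, [11, 0, 0], 0],
    [50, [11, 0, 0], 0],
    [50, [11, 0, 0], 0],
    [50, [11, 0, -60], 0],
    [50, [11, 0, -120], 0],
    [50, [11, 0, -180], 0]
  ]
}}

```text
t: 15.82
eef_pos: [0.5078, 0.0388, 0.2148]
tool_rot: [-0.0, 1.0, -0.014, -0.001]
contact_force: [1.3, -0.6, 0.1]
gripper_width: 0.589
```

```bash
python3 - <<'E'
from plan import *
go(578.5,-313.5,215,-1.6)
E
```

```text
at [507.8  38.8 214.8] head -1.6 tilt 0.06 F [ 1.3 -0.6  0.1] w 0.589 t 15.8 q7 -0.42
-> shift [ 8.040e+01  3.502e+02 -3.000e-01] roll 0.000
```

Request:
{"method": "arm_command", "body": {
  "series": [
    [70, [80, 350, -30], 0],
    [70, [80, 350, -30], 0],
    [70, [80, 350, -30], 0],
    [70, [80, 350, -30], 0.06],
    [70, [80, 350, -30], 0.06],
    [70, [80, 350, -30], 0.06],
    [70, [80, 350, -30], 0.06],
    [70, [80, 350, -30], 0.06]
  ]
}}

```text
t: 16.82
eef_pos: [0.5785, -0.3121, 0.2427]
tool_rot: [-0.001, 0.999, -0.044, -0.0]
contact_force: [-0.5, 0.2, 0.4]
gripper_width: 0.819
```

```bash
python3 - <<'E'
from plan import *
go(578.5,-313.5,137,-5)
for n in('top','side'):
    im=np.mean([read_camera(n).astype(float) for _ in range(8)],0); np.save(f'pics/{n}avg.npy',im); im=im.astype(np.uint8); cv2.imwrite(f'pics/{n}avg.png',im)
a=cv2.resize(cv2.imread('pics/topavg.png')[165:245,165:290],None,fx=6.4,fy=6.4,interpolation=2)
cv2.imwrite('pics/d1.png',a)
b=cv2.resize(cv2.imread('pics/sideavg.png')[140:240,215:300],None,fx=6,fy=6,interpolation=2)
cv2.imwrite('pics/d2.png',b)
cv2.imwrite('pics/d3.png',cv2.resize(cv2.imread('pics/sideavg.png'),(800,600),interpolation=2))
E
```

```text
at [ 578.5 -312.1  242.7] head -5.0 tilt 0.10 F [-0.5  0.2  0.4] w 0.819 t 16.8 q7 0.12
-> shift [  0.3   1.6 105.7] roll -0.000
```

View pics/d1.png

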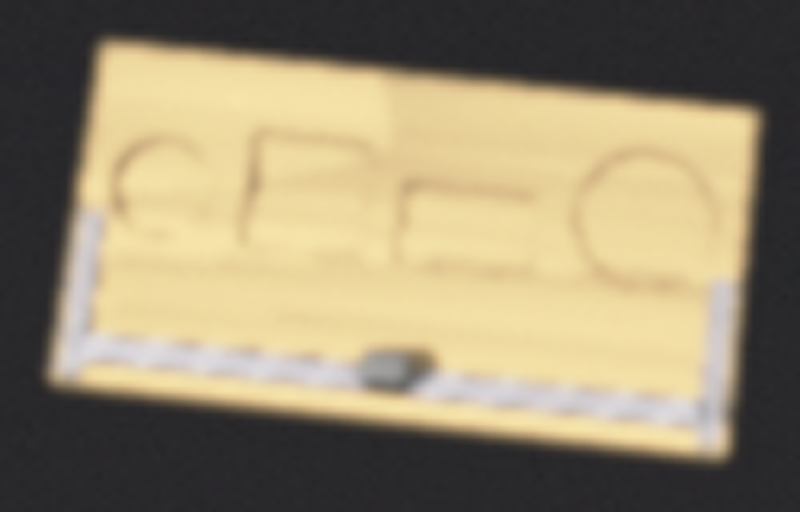

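View pics/d2.png

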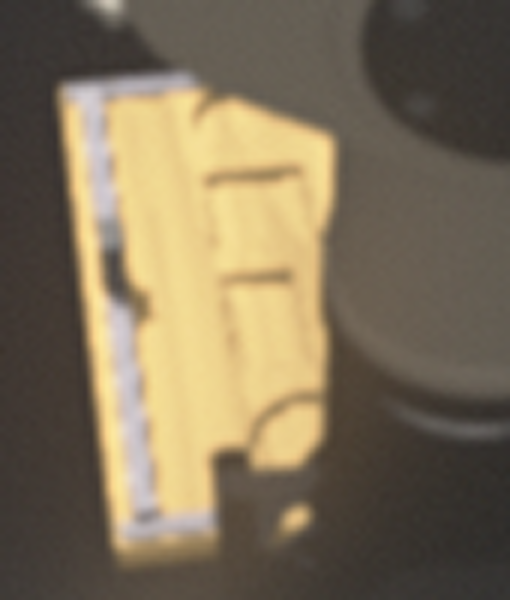

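View pics/d3.png

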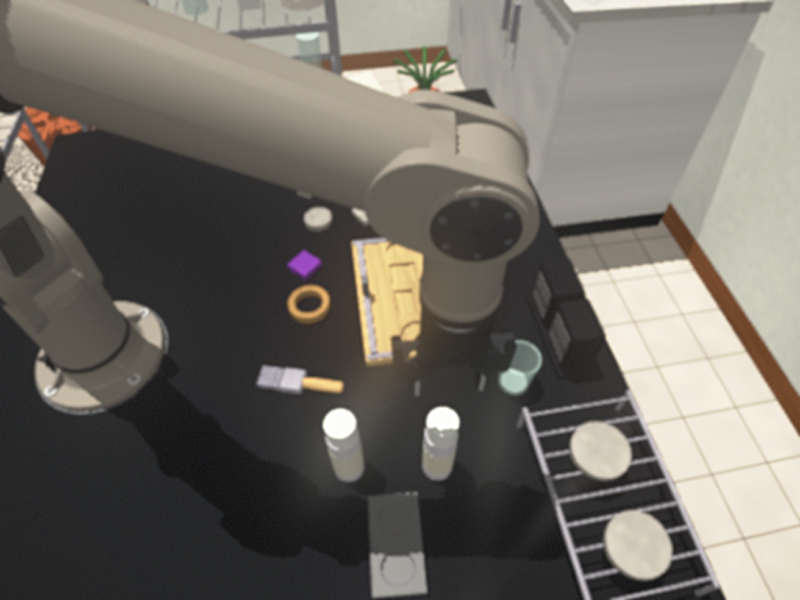

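The averaged top view shows the bar fully back with all four pocket outlines clear. The side view has the tips (417,388) and (482,382) straddling can B. I descend on cap B.

Request:
{"method": "arm_command", "body": {
  "series": [
    [70, [0, 1.5, 55], 0],
    [70, [0, 1.5, 90], 0],
    [70, [0, 1.5, 106], 0],
    [70, [0, 1.5, 106], 0],
    [40, [0, 1.5, 106], 0],
    [40, [0, 1.5, 106], 0],
    [40, [0, 1.5, 106], 0],
    [40, [0, 1.5, 106], 0]
  ],
  "squeeze": 25
}}

```text
t: 18.62
eef_pos: [0.5797, -0.3152, 0.1394]
tool_rot: [0.001, 0.999, -0.044, 0.001]
contact_force: [-1.4, 0.7, 6.1]
gripper_width: 0.499
```

Request:
{"method": "arm_command", "body": {
  "series": [
    [40, [0, 0, 0], 0],
    [40, [0, 0, 0], 0]
  ]
}}

```text
t: 18.88
eef_pos: [0.5797, -0.3152, 0.1394]
tool_rot: [0.001, 0.999, -0.044, 0.001]
contact_force: [-1.0, 0.6, 6.8]
gripper_width: 0.5
```

```bash
python3 - <<'E'
from plan import *
go(490.2,-457.1,217,-5.1)
E
```

```text
at [ 579.7 -315.2  139.4] head -5.0 tilt 0.19 F [-1.   0.6  6.8] w 0.500 t 18.9 q7 0.08
-> shift [-76.5 149.3 -77.6] roll 0.001
```

Request:
{"method": "arm_command", "body": {
  "series": [
    [40, [0, 0, -40], 0],
    [40, [0, 0, -85], 0],
    [40, [-25, 50, -85], 0],
    [40, [-50, 100, -85], 0],
    [40, [-76.5, 149, -85], 0],
    [40, [-76.5, 149, -85], 0],
    [40, [-76.5, 149, -85], 0],
    [40, [-76.5, 149, -85], 0]
  ]
}}

```text
t: 19.88
eef_pos: [0.4907, -0.4547, 0.2227]
tool_rot: [-0.0, 0.999, -0.043, 0.0]
contact_force: [-0.5, -0.2, 0.7]
gripper_width: 0.499
```

```bash
python3 - <<'E'
from plan import *
go(490.2,-457.1,30,-5.1)
n='side'
im=snap('side','side6');a=im[230:384,180:330]
b=snap('top','top6')[160:290,320:440]
cv2.imwrite('pics/d4.png',np.hstack([cv2.resize(a,(400,411),interpolation=2),cv2.resize(b,(380,411),interpolation=2)]))
E
```

```text
at [ 490.7 -454.7  222.7] head -4.9 tilt 0.06 F [-0.5 -0.2  0.7] w 0.499 t 19.9 q7 0.38
-> shift [ -0.5   2.5 192.7] roll 0.004
```

View pics/d4.png

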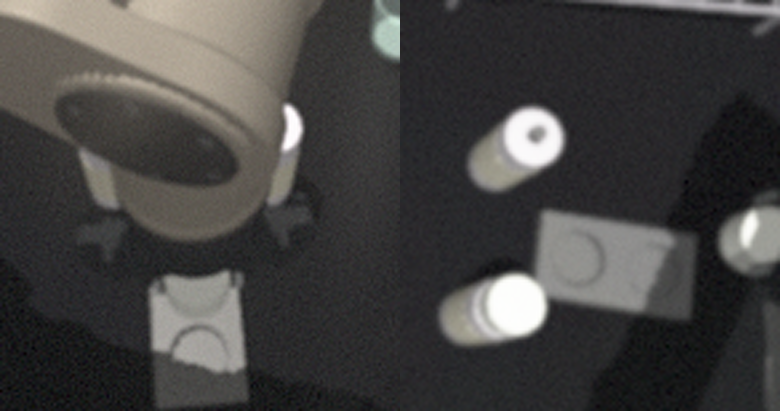

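Request:
{"method": "arm_command", "body": {
  "series": [
    [40, [-0.5, 2.5, 60], 0],
    [40, [-0.5, 2.5, 120], 0],
    [40, [-0.5, 2.5, 175], 0],
    [40, [-0.5, 2.5, 187], 0],
    [40, [-0.5, 2.5, 187], 0],
    [40, [-0.5, 2.5, 187], 0]
  ]
}}

```text
t: 20.72
eef_pos: [0.4905, -0.46, 0.0382]
tool_rot: [0.001, 0.999, -0.044, 0.002]
contact_force: [-0.6, -0.8, 0.1]
gripper_width: 0.5
```

```bash
python3 - <<'E'
from plan import *
go(490.2,-457.1,18,-5.1)
im=snap('side','side7');a=im[310:384,200:300]
b=snap('top','top7')[200:280,340:440]
cv2.imwrite('pics/d5.png',np.hstack([cv2.resize(a,(400,296),interpolation=2),cv2.resize(b,(370,296),interpolation=2)]))
E
```

```text
at [ 490.5 -460.    38.2] head -5.0 tilt 0.26 F [-0.6 -0.8  0.1] w 0.500 t 20.7 q7 0.30
-> shift [-0.6 -2.9 20.2] roll 0.001
```

View pics/d5.png

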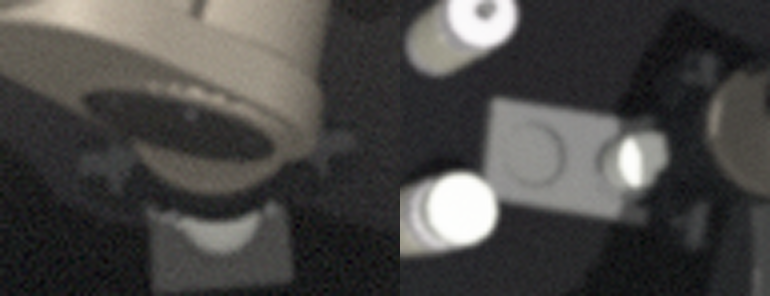

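Request:
{"method": "arm_command", "body": {
  "series": [
    [40, [-0.5, -2.9, 0], 0],
    [40, [-0.5, -2.9, 5], 0],
    [40, [-0.5, -2.9, 10], 0],
    [40, [-0.5, -2.9, 10], 0]
  ]
}}

```text
t: 21.32
eef_pos: [0.4883, -0.4575, 0.026]
tool_rot: [0.001, 0.999, -0.044, 0.0]
contact_force: [-1.1, -1.3, 6.3]
gripper_width: 0.498
```

Request:
{"method": "arm_command", "body": {
  "series": [
    [40, [0, 0, 3], 0],
    [40, [0, 0, 5], 0],
    [40, [0, 0, 5], 0]
  ]
}}

```text
t: 21.7
eef_pos: [0.4886, -0.4603, 0.0222]
tool_rot: [0.003, 0.999, -0.045, 0.001]
contact_force: [0.7, -4.6, 1.0]
gripper_width: 0.507
```

Request:
{"method": "arm_command", "body": {
  "series": [
    [40, [0, 0, 3], 0],
    [40, [0, 0, 4], 0],
    [40, [0, 0, 4], 0]
  ]
}}

```text
t: 22.08
eef_pos: [0.489, -0.4586, 0.0182]
tool_rot: [0.002, 0.999, -0.044, 0.001]
contact_force: [-2.3, -3.8, 12.7]
gripper_width: 0.501
```

Request:
{"method": "arm_command", "body": {
  "series": [
    [40, [0, 0, -1], 0],
    [55, [0, 0, -1], 0],
    [60, [0, 0, -1], 0],
    [60, [0, 0, -1], 0],
    [60, [0, 0, -40], 0],
    [60, [0, 0, -100], 0],
    [60, [0, 0, -160], 0],
    [60, [0, 0, -190], 0]
  ]
}}

```text
t: 23.08
eef_pos: [0.4896, -0.4563, 0.2101]
tool_rot: [0.001, 0.999, -0.044, 0.002]
contact_force: [0.1, -0.1, -0.7]
gripper_width: 0.704
```

```bash
python3 - <<'E'
from f import *
from plan import *
go(437.9,-292.5,215,-5.1)
im=snap('side','side8');a=im[260:384,180:330]
t=snap('top','top8');b=t[180:290,320:440]
cv2.imwrite('pics/d6.png',np.hstack([cv2.resize(a,(400,331),interpolation=2),cv2.resize(b,(361,331),interpolation=2)]))
E
```

```text
at [ 489.6 -456.3  210.1] head -5.0 tilt 0.25 F [ 0.1 -0.1 -0.7] w 0.704 t 23.1 q7 0.38
-> shift [ -65.8 -158.6   -5.5] roll 0.001
```

View pics/d6.png

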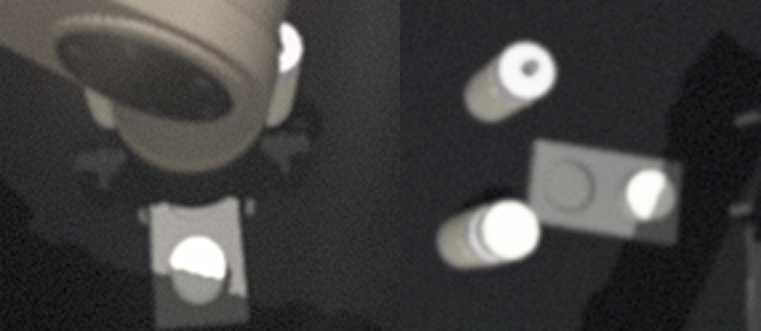

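Cap B stands in the far well, at top-crop (648,194). Cap A next.

Request:
{"method": "arm_command", "body": {
  "series": [
    [70, [0, 0, -20], 0],
    [70, [-22, -50, -20], 0],
    [70, [-44, -105, -20], 0],
    [70, [-66, -158, -20], 0],
    [70, [-66, -158, -20], 0],
    [70, [-66, -158, -20], 0],
    [70, [-66, -158, -20], 0]
  ]
}}

```text
t: 24.05
eef_pos: [0.4366, -0.2941, 0.2261]
tool_rot: [-0.0, 0.999, -0.045, -0.0]
contact_force: [0.0, 0.6, 0.9]
gripper_width: 0.817
```

```bash
python3 - <<'E'
from f import *
from plan import *
go(437.9,-292.5,138,-5.1)
t=snap('top','top9'); s=snap('side','side9')
def wt(n,im,u0,v0,z):
    hsv=cv2.cvtColor(im,cv2.COLOR_BGR2HSV); mk=((hsv[...,2]>130)&(hsv[...,1]<60)).astype(np.uint8)
    _,lab,st,ce=cv2.connectedComponentsWithStats(mk)
    for i in range(1,len(st)):
        if np.hypot(*(ce[i]-[u0,v0]))<12 and st[i][4]>30:
            c,_=cv2.findContours((lab==i).astype(np.uint8),0,1)
            w=np.array([px2w(n,*p[0],z)[:2] for p in c[0]])*1000
            print(n,ce[i],st[i][4],px2w(n,*ce[i],z)[:2]*1000,cv2.minEnclosingCircle(w.astype(np.float32)))
wt('top',t,402,244,.046); wt('side',s,252,362,.046)
a=s[300:384,200:300]; b=t[200:284,340:440]
cv2.imwrite('pics/d7.png',np.hstack([cv2.resize(a,(400,336),interpolation=2),cv2.resize(b,(400,336),interpolation=2)]))
E
```

```text
at [ 436.6 -294.1  226.1] head -5.1 tilt 0.02 F [0.  0.6 0.9] w 0.817 t 24.1 q7 0.24
-> shift [ 1.2 -1.7 88.1] roll -0.001
side [252.84199364 364.9533404 ] 943 [ 486.55347998 -467.45558872] ((489.5587158203125, -466.5600891113281), 46.80390548706055)
```

View pics/d7.png

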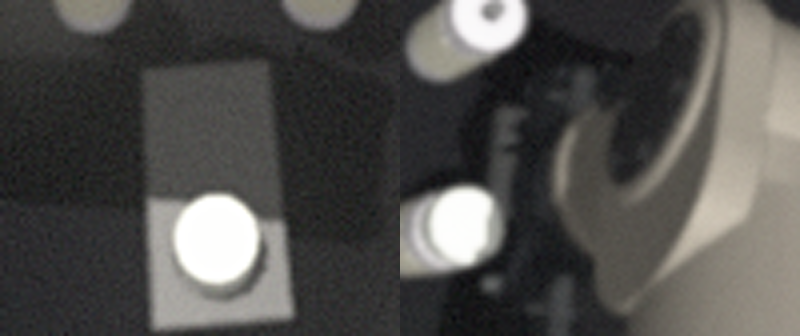

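Request:
{"method": "arm_command", "body": {
  "series": [
    [70, [1, -1.5, 55], 0],
    [70, [1, -1.5, 80], 0],
    [70, [1, -1.5, 88], 0],
    [70, [1, -1.5, 88], 0],
    [40, [1, -1.5, 88], 0],
    [40, [1, -1.5, 88], 0],
    [40, [1, -1.5, 88], 0],
    [40, [1, -1.5, 88], 0]
  ]
}}

```text
t: 25.15
eef_pos: [0.4384, -0.292, 0.1397]
tool_rot: [0.001, 0.999, -0.044, 0.001]
contact_force: [-2.2, 1.4, 6.0]
gripper_width: 0.501
```

Request:
{"method": "arm_command", "body": {
  "series": [
    [40, [0, 0, 0], 0],
    [40, [0, 0, 0], 0]
  ]
}}

```text
t: 25.4
eef_pos: [0.4384, -0.292, 0.1397]
tool_rot: [0.001, 0.999, -0.044, 0.001]
contact_force: [-1.8, 0.5, 6.0]
gripper_width: 0.5
```

```bash
python3 - <<'E'
from f import *
from plan import *
s=cv2.imread('pics/side9.png'); 
hsv=cv2.cvtColor(s,cv2.COLOR_BGR2HSV); mk=(hsv[...,2]>225).astype(np.uint8)
_,lab,st,ce=cv2.connectedComponentsWithStats(mk)
for i in range(1,len(st)):
    if np.hypot(*(ce[i]-[253,360]))<15 and st[i][4]>30: 
        for z in (.046,.054): print(ce[i],st[i],px2w('side',*ce[i],z))
go(495.3,-389.5,240,-5.1)
E
```

```text
[253.5907781  359.29106628] [244 349  20  22 347] [ 0.49004623 -0.45633868  0.046     ]
[253.5907781  359.29106628] [244 349  20  22 347] [ 0.48984004 -0.45801055  0.054     ]
at [ 438.4 -292.   139.7] head -5.1 tilt 0.14 F [-1.8  0.5  6. ] w 0.500 t 25.4 q7 0.16
-> shift [  65.5   92.3 -100. ] roll 0.001
```

Request:
{"method": "arm_command", "body": {
  "series": [
    [40, [0, 0, -50], 0],
    [40, [0, 0, -100], 0],
    [40, [32, 46, -100], 0],
    [40, [65, 92, -100], 0],
    [40, [65.5, 92.3, -100], 0],
    [40, [65.5, 92.3, -50], 0],
    [40, [65.5, 92.3, 10], 0],
    [40, [65.5, 92.3, 70], 0]
  ]
}}

```text
t: 26.4
eef_pos: [0.4947, -0.3885, 0.0674]
tool_rot: [0.0, 0.999, -0.044, 0.001]
contact_force: [0.7, -1.0, 0.9]
gripper_width: 0.499
```

Request:
{"method": "arm_command", "body": {
  "series": [
    [40, [0, 0, 25], 0],
    [40, [0, 0, 25], 0],
    [40, [0, 0, 25], 0],
    [40, [0, 0, 25], 0]
  ]
}}

```text
t: 26.9
eef_pos: [0.4959, -0.3897, 0.0454]
tool_rot: [0.001, 0.999, -0.044, 0.001]
contact_force: [-0.6, -0.3, -0.1]
gripper_width: 0.499
```

```bash
python3 - <<'E'
from f import *
from plan import *
go(495.3,-389.5,18,-5.1)
im=snap('side','side10');a=im[310:384,200:300]
b=snap('top','top10')[200:280,340:440]
cv2.imwrite('pics/d8.png',np.hstack([cv2.resize(a,(400,296),interpolation=2),cv2.resize(b,(370,296),interpolation=2)]))
E
```

```text
at [ 495.9 -389.7   45.4] head -5.0 tilt 0.19 F [-0.6 -0.3 -0.1] w 0.499 t 26.9 q7 0.19
-> shift [-0.7 -0.2 27.4] roll 0.001
```

View pics/d8.png

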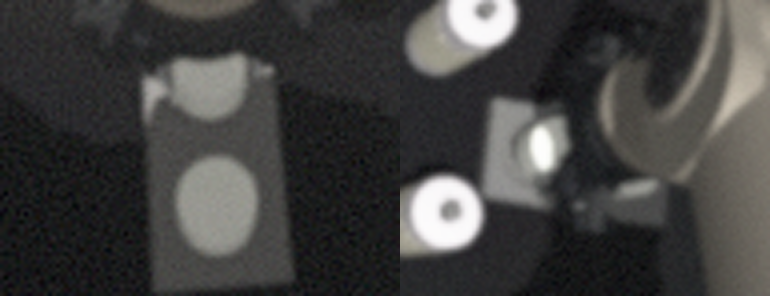

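Request:
{"method": "arm_command", "body": {
  "series": [
    [40, [-0.7, -0.2, 10], 0],
    [40, [-0.7, -0.2, 16], 0],
    [40, [-0.7, -0.2, 20], 0],
    [40, [-0.7, -0.2, 20], 0]
  ]
}}

```text
t: 27.5
eef_pos: [0.4938, -0.3886, 0.0227]
tool_rot: [-0.0, 0.999, -0.044, -0.0]
contact_force: [0.5, -0.6, 0.0]
gripper_width: 0.496
```

Request:
{"method": "arm_command", "body": {
  "series": [
    [40, [0, 0, 3], 0],
    [40, [0, 0, 5], 0],
    [40, [0, 0, 5], 0]
  ]
}}

```text
t: 27.88
eef_pos: [0.4939, -0.3888, 0.0182]
tool_rot: [-0.0, 0.999, -0.044, -0.0]
contact_force: [-0.5, -0.5, 0.2]
gripper_width: 0.499
```

Request:
{"method": "arm_command", "body": {
  "series": [
    [40, [0, 0, 2], 0],
    [40, [0, 0, 3], 0],
    [40, [0, 0, 3], 0]
  ]
}}

```text
t: 28.25
eef_pos: [0.4942, -0.389, 0.0176]
tool_rot: [0.001, 0.999, -0.044, -0.0]
contact_force: [-6.9, 3.6, 18.4]
gripper_width: 0.499
```

Cap A dropped in freely and bottomed. Release, lift, then work out the pockets from the averaged view.

Request:
{"method": "arm_command", "body": {
  "series": [
    [40, [0, 0, -3], 0],
    [55, [0, 0, -3], 0],
    [60, [0, 0, -3], 0],
    [60, [0, 0, -3], 0],
    [60, [0, 0, -40], 0],
    [60, [0, 0, -100], 0],
    [60, [0, 0, -160], 0],
    [60, [0, 0, -210], 0]
  ]
}}

```text
t: 29.25
eef_pos: [0.4943, -0.3889, 0.2277]
tool_rot: [0.0, 0.999, -0.044, 0.001]
contact_force: [0.2, -0.6, -0.3]
gripper_width: 0.701
```

```bash
python3 - <<'E'
from h import *
# subpixel plate edges from averaged top view: profile crossing along rays between world sample points (z=.018)
im=np.load('pics/topavg.npy'); g=im[...,1]
def samp(pts): 
    p=np.array([w2px('top',q) for q in pts]).astype(np.float32)
    return cv2.remap(g.astype(np.float32),p[:,0].reshape(1,-1),p[:,1].reshape(1,-1),cv2.INTER_CUBIC)[0]
x0,y0=np.array([573.9,39.7])/1000; a=-.0282
ex=np.array([np.cos(a),np.sin(a)]); ey=np.array([-np.sin(a),np.cos(a)])
def W(lx,ly,z=.018): return np.r_[np.array([x0,y0])+ex*lx+ey*ly,z]
def edge(fix,rng,along):
    out=[]
    s=np.linspace(-.010,.010,81)
    for t in rng:
        pts=[W(fix+d,t) if along=='x' else W(t,fix+d) for d in s]
        v=samp(pts); v=v if v[0]<v[-1] else v
        th=(v[0]+v[-1])/2
        i=np.where(np.diff(np.sign(v-th)))[0]
        if len(i): out.append((t,fix+s[i[len(i)//2]]))
    out=np.array(out); k=np.polyfit(out[:,0],out[:,1],1); return k,np.std(out[:,1]-np.polyval(k,out[:,0]))
print('far',edge(.078,np.linspace(-.13,.13,27),'x'))
print('near',edge(-.078,np.linspace(-.13,.13,27),'x'))
print('left+y',edge(.150,np.linspace(-.06,.06,15),'y'))
print('right',edge(-.150,np.linspace(-.06,.06,15),'y'))
E
```

```text
far (array([-0.0001221 ,  0.07877778]), np.float64(0.00020765218999163393))
near (array([-0.00019841, -0.08139815]), np.float64(0.00034161701507568664))
left+y (array([-0.00489583,  0.15118333]), np.float64(0.0002145154192112191))
right (array([ 0.0003125 , -0.15166667]), np.float64(0.00025249744616027536))
```

```bash
python3 - <<'E'
from h import *
from scipy.signal import find_peaks
im=np.load('pics/topavg.npy'); g=im[...,0].astype(np.float32)+im[...,1]+im[...,2]
x0,y0=.57375,.0395; a=-.0283
ex=np.array([np.cos(a),np.sin(a)]); ey=np.array([-np.sin(a),np.cos(a)])
def W(lx,ly,z=.018): return np.r_[np.array([x0,y0])+ex*lx+ey*ly,z]
def samp(pts):
    p=np.array([w2px('top',q) for q in pts]).astype(np.float32)
    return cv2.remap(g,p[:,0].reshape(1,-1),p[:,1].reshape(1,-1),cv2.INTER_CUBIC)[0]
def mins(s,v,k=3):
    pk,pr=find_peaks(-v,prominence=8); o=np.argsort(-pr['prominences'])[:9]
    o=sorted(o,key=lambda i:s[pk[i]]); return [(round(s[pk[i]]*1e3,1),int(pr['prominences'][i])) for i in o]
s=np.arange(-.145,.145,.0005)
for lo,hi in((.000,.008),(.008,.016),(.016,.024)):
    v=np.mean([samp([W(lx,t) for t in s]) for lx in np.linspace(lo,hi,5)],0); print('y-scan lx',lo,mins(s,v))
s=np.arange(-.03,.06,.0005)
for nm,c in (('small',.1125),('square',.048),('oblong',-.025),('large',-.1035)):
    v=np.mean([samp([W(t,c+d) for t in s]) for d in np.linspace(-.006,.006,7)],0); print(nm,mins(s,v))
E
```

```text
y-scan lx 0.0 [(np.float64(-81.0), 43), (np.float64(5.0), 45), (np.float64(74.5), 59), (np.float64(93.0), 16), (np.float64(132.0), 114)]
y-scan lx 0.008 [(np.float64(-135.0), 8), (np.float64(-76.0), 47), (np.float64(4.0), 64), (np.float64(21.0), 9), (np.float64(73.5), 97), (np.float64(134.5), 91)]
y-scan lx 0.016 [(np.float64(-136.5), 16), (np.float64(-73.5), 48), (np.float64(4.0), 64), (np.float64(20.0), 8), (np.float64(72.5), 128), (np.float64(134.0), 108)]
small [(np.float64(-22.5), 16), (np.float64(-8.5), 18), (np.float64(7.0), 29), (np.float64(35.5), 67)]
square [(np.float64(-19.5), 23), (np.float64(24.0), 31), (np.float64(43.5), 72)]
oblong [(np.float64(-8.5), 48), (np.float64(28.0), 51), (np.float64(50.5), 9)]
large [(np.float64(-7.0), 66), (np.float64(37.5), 12), (np.float64(54.0), 43)]
```

The pocket layout fits 16 mm gaps and near walls at local x≈-8.4. The clamp stop gives a tactile x anchor. Now a fresh blank measurement with angles.

```bash
cat > bl.py <<'E'
from h import *
def find(tag,n='top',N=4,save=True,verbose=True):
    im=np.mean([read_camera(n).astype(float) for _ in range(N)],0).astype(np.uint8)
    cv2.imwrite(f'pics/{tag}_{n}.png',im)
    hsv=cv2.cvtColor(im,cv2.COLOR_BGR2HSV)
    mk=((hsv[...,2]>100)&(hsv[...,1]<80)).astype(np.uint8)
    c,_=cv2.findContours(mk,cv2.RETR_EXTERNAL,cv2.CHAIN_APPROX_NONE)
    for k in c:
        a=cv2.contourArea(k)
        if a<80 or a>500: continue
        w=np.array([px2w(n,*p[0],.016)[:2] for p in k])*1000
        ctr=w.mean(0)
        if not(300<ctr[0]<700 and 180<ctr[1]<480): continue
        w=w.astype(np.float32); r=cv2.minAreaRect(w); b=cv2.boxPoints(r); e=[b[1]-b[0],b[2]-b[1]]
        e.sort(key=lambda v:np.hypot(*v))
        M=cv2.moments(k); u,v=M['m10']/M['m00'],M['m01']/M['m00']
        print(tag,n,'px %.0f,%.0f'%(u,v),'ctr',(px2w(n,u,v,.016)[:2]*1000).round(1),'rect',np.round(r[0],1),'short %.1f long %.1f'%(np.hypot(*e[0]),np.hypot(*e[1])),'short-axis heading %.1f'%(np.degrees(np.arctan2(e[0][1],e[0][0]))%180))
E
python3 - <<'E'
from bl import *
from plan import *
find('b1','top'); find('b1','side')
go(432,280,200,-1.6)
E
```

```text
b1 top px 138,244 ctr [432.6 281.8] rect [432.7 281.8] short 59.4 long 61.2 short-axis heading 5.3
b1 top px 99,245 ctr [421.1 394.6] rect [421.5 394.9] short 37.6 long 63.6 short-axis heading 143.3
b1 top px 105,204 ctr [540.6 398.1] rect [541.5 397.9] short 41.9 long 45.5 short-axis heading 99.4
b1 top px 143,206 ctr [543.7 283. ] rect [543.8 283.1] short 54.9 long 56.1 short-axis heading 118.6
at [ 493.1 -388.3  223.4] head -5.0 tilt 0.19 F [-0.4  0.4 -0.3] w 0.701 t 29.6 q7 0.29
-> shift [-119.5 -660.4   24.8] roll -0.060
```

Request:
{"method": "arm_command", "body": {
  "series": [
    [80, [-119.5, -660, 0], -0.06],
    [80, [-119.5, -660, 0], -0.06],
    [80, [-119.5, -660, 0], -0.06],
    [80, [-119.5, -660, 0], -0.06],
    [80, [-119.5, -660, 0], -0.06],
    [80, [-119.5, -660, 0], -0.06],
    [80, [-119.5, -660, 0], -0.06],
    [80, [-119.5, -660, 0], -0.06]
  ]
}}

```text
t: 30.65
eef_pos: [0.4476, 0.1107, 0.2246]
tool_rot: [0.0, 1.0, -0.014, -0.001]
contact_force: [1.3, -0.1, 0.4]
gripper_width: 0.936
```

```bash
python3 - <<'E'
from plan import *
go(431.7,279.8,150,-1.6)
E
```

```text
at [447.6 110.7 224.6] head -1.6 tilt 0.06 F [ 1.3 -0.1  0.4] w 0.936 t 30.6 q7 -0.57
-> shift [ -20.6 -168.6   74.6] roll -0.000
```

Request:
{"method": "arm_command", "body": {
  "series": [
    [80, [-20, -166, 0], 0],
    [80, [-20, -166, 30], 0],
    [80, [-20, -166, 60], 0],
    [80, [-20, -166, 90], 0],
    [80, [-20, -166, 120], 0],
    [80, [-20, -166, 120], 0],
    [80, [-20, -166, 120], 0]
  ]
}}

```text
t: 31.52
eef_pos: [0.4334, 0.2759, 0.1058]
tool_rot: [-0.0, 1.0, -0.014, -0.0]
contact_force: [0.8, -0.5, 0.9]
gripper_width: 0.936
```

```bash
python3 - <<'E'
from plan import *
go(431.7,279.8,-2,-1.6)
im=snap('side','side11')[80:210,130:260]; cv2.imwrite('pics/e1.png',cv2.resize(im,(520,520),interpolation=2))
print((w2px('side',[.4317,.2798,.1])-[130,80])*4)
E
```

```text
at [433.4 275.9 105.8] head -1.6 tilt 0.03 F [ 0.8 -0.5  0.9] w 0.936 t 31.5 q7 -1.12
-> shift [ -1.8  -3.8 107.8] roll -0.000
[277.21600037 161.81290185]
```

View pics/e1.png

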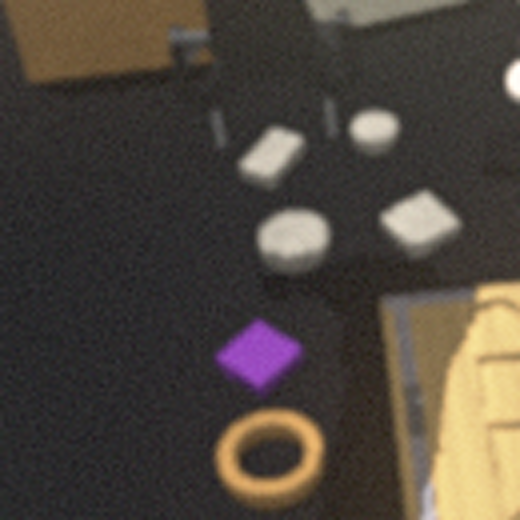

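Request:
{"method": "arm_command", "body": {
  "series": [
    [80, [-1.8, -3.8, 50], 0],
    [80, [-1.8, -3.8, 90], 0],
    [80, [-1.8, -3.8, 104], 0],
    [80, [-1.8, -3.8, 107.8], 0],
    [80, [-1.8, -3.8, 107.8], 0]
  ],
  "squeeze": 40
}}

```text
t: 32.2
eef_pos: [0.4325, 0.2801, -0.0012]
tool_rot: [-0.001, 1.0, -0.014, 0.001]
contact_force: [-0.1, 0.6, -0.1]
gripper_width: 0.933
```

Request:
{"method": "arm_command", "body": {
  "series": [
    [55, [0, 0, 0], 0],
    [55, [0, 0, 0], 0],
    [55, [0, 0, 0], 0],
    [55, [0, 0, 0], 0],
    [55, [0, 0, 0], 0]
  ]
}}

```text
t: 32.83
eef_pos: [0.432, 0.2796, -0.0019]
tool_rot: [-0.0, 1.0, -0.014, 0.0]
contact_force: [0.7, -1.3, 6.7]
gripper_width: 0.643
```

```bash
python3 - <<'E'
from plan import *
go(593.2,-66.9,100,-1.6)
im=snap('side','side12')[80:210,130:260]; cv2.imwrite('pics/e2.png',cv2.resize(im,(520,520),interpolation=2))
E
```

```text
at [432.  279.6  -1.9] head -1.6 tilt 0.06 F [ 0.7 -1.3  6.7] w 0.643 t 32.8 q7 -1.28
-> shift [ 171.   341.8 -101.8] roll -0.000
```

View pics/e2.png

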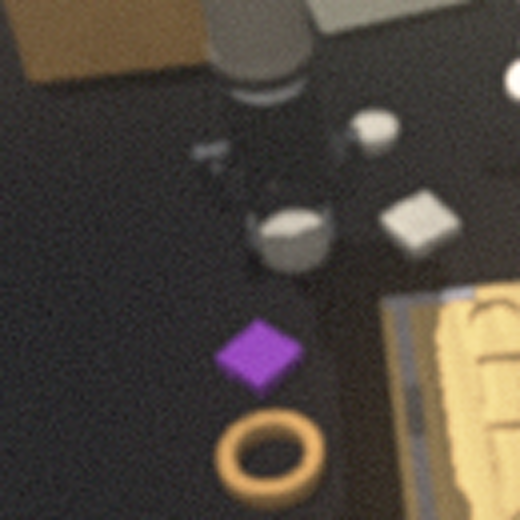

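Request:
{"method": "arm_command", "body": {
  "series": [
    [40, [0, 0, 0], 0],
    [40, [0, 0, 0], 0],
    [40, [0, 0, 0], 0],
    [40, [0, 0, 0], 0]
  ]
}}

```text
t: 33.38
eef_pos: [0.4333, 0.2811, 0.0004]
tool_rot: [-0.001, 1.0, -0.014, 0.002]
contact_force: [-2.6, -3.3, 29.1]
gripper_width: 0.468
```

The fingers slipped over the top of the disc: open pads sit farther back than I assumed. Open, lift, look.

Request:
{"method": "arm_command", "body": {
  "series": [
    [40, [0, 0, -10], 0],
    [80, [0, 0, -30], 0],
    [80, [0, 0, -50], 0],
    [80, [0, 0, -70], 0],
    [80, [0, 0, -70], 0]
  ]
}}

```text
t: 34.0
eef_pos: [0.4327, 0.2802, 0.0695]
tool_rot: [-0.001, 1.0, -0.014, 0.002]
contact_force: [-0.4, 0.7, 0.0]
gripper_width: 0.936
```

```bash
python3 - <<'E'
from plan import *
from bl import *
find('b2','side',2)
go(431.7,279.8,-2,-1.6)
im=snap('side','side13')[80:210,130:260]; cv2.imwrite('pics/e3.png',cv2.resize(im,(520,520),interpolation=2))
E
```

```text
b2 side px 203,138 ctr [433.5 282.8] rect [435.2 283.2] short 60.3 long 63.8 short-axis heading 29.3
b2 side px 235,135 ctr [544.4 280.8] rect [543.8 281.6] short 59.8 long 63.1 short-axis heading 32.7
b2 side px 198,118 ctr [422.  393.1] rect [422.  393.6] short 42.2 long 69.7 short-axis heading 141.5
b2 side px 223,112 ctr [520.  411.8] rect [520.7 411.7] short 42.3 long 51.3 short-axis heading 139.1
at [431.7 279.2  67.7] head -1.6 tilt 0.03 F [-0.8  0.6 -0.9] w 0.939 t 34.1 q7 -1.18
-> shift [-0.  -0.6 69.7] roll -0.000
```

View pics/e3.png

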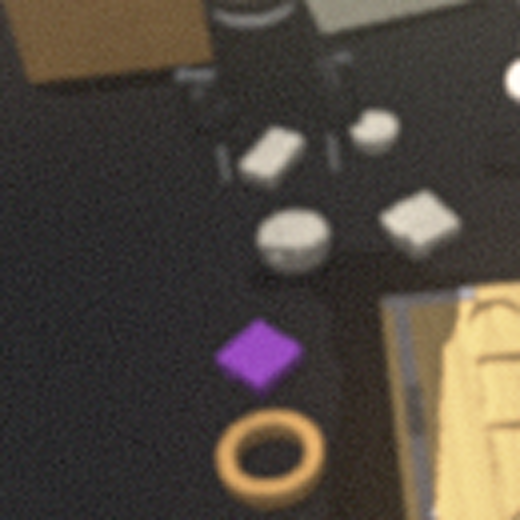

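Request:
{"method": "arm_command", "body": {
  "series": [
    [70, [0, -0.6, 40], 0],
    [70, [0, -0.6, 66], 0],
    [70, [0, -0.6, 70], 0],
    [70, [0, -0.6, 74], 0],
    [70, [0, -0.6, 74], 0]
  ]
}}

```text
t: 34.78
eef_pos: [0.4319, 0.2803, -0.006]
tool_rot: [-0.0, 1.0, -0.014, 0.0]
contact_force: [0.9, 0.8, 0.0]
gripper_width: 0.82
```

Request:
{"method": "arm_command", "body": {
  "series": [
    [70, [0, 0, 1], 0],
    [70, [0, 0, 2], 0],
    [70, [0, 0, 2], 0]
  ]
}}

```text
t: 35.15
eef_pos: [0.4316, 0.28, -0.0083]
tool_rot: [-0.0, 1.0, -0.014, 0.0]
contact_force: [-0.3, -0.3, -0.3]
gripper_width: 0.824
```

Request:
{"method": "arm_command", "body": {
  "series": [
    [70, [0, 0, 1], 0],
    [70, [0, 0, 2], 0],
    [70, [0, 0, 2], 0]
  ]
}}

```text
t: 35.52
eef_pos: [0.4315, 0.28, -0.0106]
tool_rot: [0.0, 1.0, -0.014, -0.0]
contact_force: [1.0, -0.8, 0.7]
gripper_width: 0.818
```

Request:
{"method": "arm_command", "body": {
  "series": [
    [70, [0, 0, 1], 0],
    [70, [0, 0, 2], 0],
    [70, [0, 0, 2], 0]
  ]
}}

```text
t: 35.9
eef_pos: [0.4315, 0.28, -0.0126]
tool_rot: [0.0, 1.0, -0.014, -0.0]
contact_force: [0.3, -0.2, 1.0]
gripper_width: 0.818
```

Request:
{"method": "arm_command", "body": {
  "series": [
    [70, [0, 0, 1], 0],
    [70, [0, 0, 2], 0],
    [70, [0, 0, 2], 0]
  ]
}}

```text
t: 36.28
eef_pos: [0.4315, 0.28, -0.0146]
tool_rot: [0.0, 1.0, -0.014, -0.0]
contact_force: [-0.4, -0.4, -0.3]
gripper_width: 0.819
```

Request:
{"method": "arm_command", "body": {
  "series": [
    [70, [0, 0, 1], 0],
    [70, [0, 0, 2], 0],
    [70, [0, 0, 2], 0]
  ]
}}

```text
t: 36.65
eef_pos: [0.4315, 0.28, -0.0166]
tool_rot: [0.0, 1.0, -0.014, -0.0]
contact_force: [0.4, -0.0, 0.1]
gripper_width: 0.819
```

Request:
{"method": "arm_command", "body": {
  "series": [
    [70, [0, 0, 1], 0],
    [70, [0, 0, 1.5], 0],
    [70, [0, 0, 1.5], 0]
  ]
}}

```text
t: 37.02
eef_pos: [0.4315, 0.28, -0.0181]
tool_rot: [0.0, 1.0, -0.014, -0.0]
contact_force: [0.5, 0.2, 0.6]
gripper_width: 0.82
```

```bash
python3 - <<'E'
from plan import *
im=snap('side','side14')[100:165,170:235]; im=np.clip(255*(im/255.)**.5,0,255).astype(np.uint8); cv2.imwrite('pics/e4.png',cv2.resize(im,(585,585),interpolation=2))
for dx in(-35,35):
  for z in (0,.01,.02): print(dx,z,(w2px('side',[.4315+dx/1e3,.28,z])-[170,100])*9)
E
```

```text
-35 0 [206.27625812 391.37302178]
-35 0.01 [202.58614589 372.85349051]
-35 0.02 [198.85118646 354.09906691]
35 0 [385.44442276 369.36218533]
35 0.01 [382.90401002 350.7951966 ]
35 0.02 [380.33284366 331.99387836]
```

View pics/e4.png

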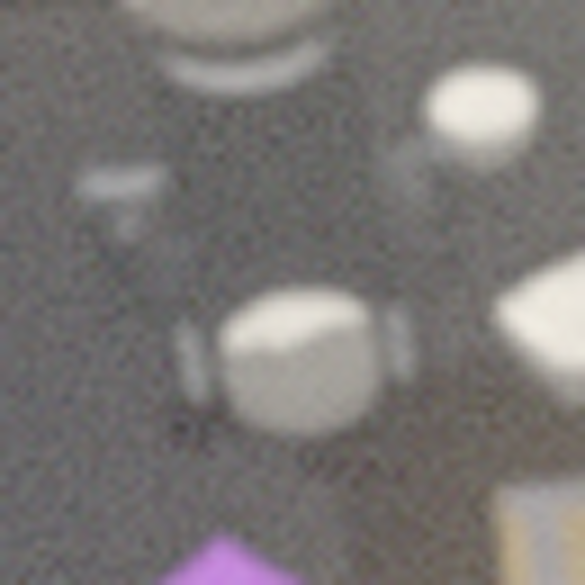

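The side view shows both pads now straddling the disc, with the tips about at table level. I raise 11 mm and close.

Request:
{"method": "arm_command", "body": {
  "series": [
    [70, [0, 0, -11], 0],
    [70, [0, 0, -11], 0],
    [45, [0, 0, -11], 0],
    [45, [0, 0, -11], 0],
    [45, [0, 0, -11], 0],
    [45, [0, 0, -11], 0],
    [45, [0, 0, -11], 0]
  ]
}}

```text
t: 37.95
eef_pos: [0.432, 0.2802, -0.006]
tool_rot: [0.0, 1.0, -0.014, 0.001]
contact_force: [-1.3, -2.4, 12.2]
gripper_width: 0.671
```

Gripped (57 mm reading against the 60 mm disc). Lift and carry to the large pocket.

Request:
{"method": "arm_command", "body": {
  "series": [
    [45, [0, 0, -50], 0],
    [45, [0, 0, -100], 0],
    [45, [43, 60, -100], 0],
    [45, [86, 120, -100], 0],
    [45, [129, 200, -100], 0],
    [45, [171, 280, -100], 0],
    [45, [171.5, 342, -100], 0],
    [45, [171.5, 342, -100], 0]
  ]
}}

```text
t: 38.95
eef_pos: [0.5906, -0.0575, 0.0928]
tool_rot: [-0.0, 1.0, -0.014, -0.0]
contact_force: [0.5, 0.5, -1.7]
gripper_width: 0.674
```

Request:
{"method": "arm_command", "body": {
  "series": [
    [45, [0, 0, 40], 0],
    [45, [0, 0, 65], 0],
    [45, [0, 0, 65], 0],
    [45, [0, 0, 65], 0],
    [45, [0, 0, 65], 0]
  ]
}}

```text
t: 39.58
eef_pos: [0.5915, -0.0552, 0.0294]
tool_rot: [0.0, 1.0, -0.014, 0.001]
contact_force: [0.1, 0.4, -1.2]
gripper_width: 0.667
```

```bash
python3 - <<'E'
from plan import *
go(593.2,-66.9,12,-1.6)
im=snap('side','side15')[170:250,230:310]; cv2.imwrite('pics/e5.png',cv2.resize(im,(560,560),interpolation=2))
b=snap('top','top15'); cv2.imwrite('pics/e6.png',cv2.resize(b[150:260,170:300],(650,550),interpolation=2))
E
```

```text
at [591.5 -55.2  29.4] head -1.6 tilt 0.12 F [ 0.1  0.4 -1.2] w 0.667 t 39.6 q7 -0.50
-> shift [ 2.  11.7 17.4] roll 0.000
```

View pics/e5.png

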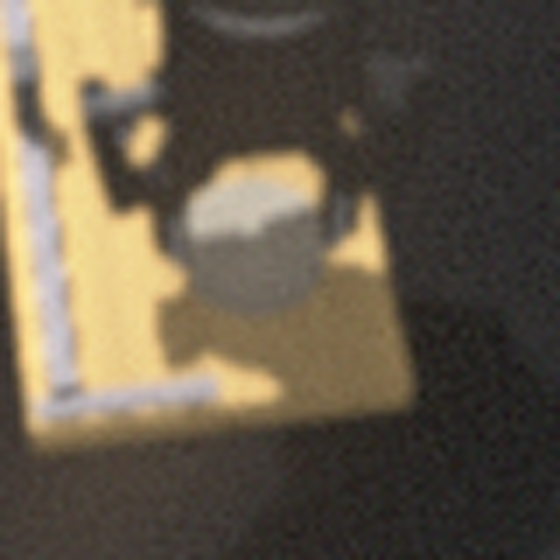

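View pics/e6.png

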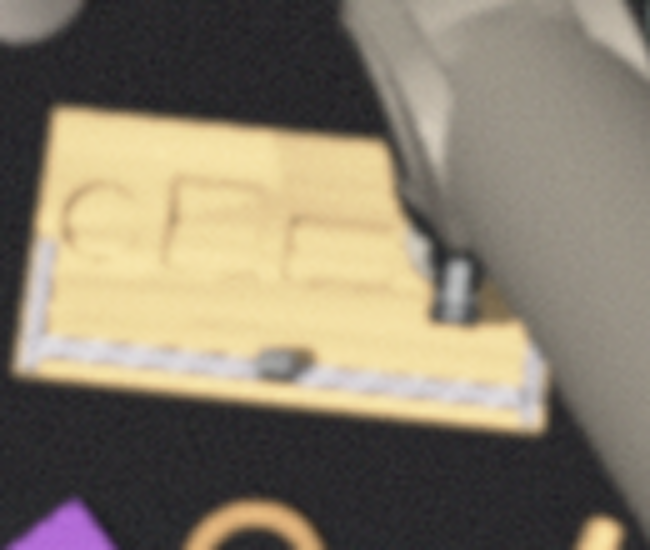

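Request:
{"method": "arm_command", "body": {
  "series": [
    [45, [2, 11.7, 0], 0],
    [45, [2, 11.7, 8], 0],
    [45, [2, 11.7, 14], 0],
    [45, [2, 11.7, 14], 0],
    [45, [2, 11.7, 14], 0]
  ]
}}

```text
t: 40.3
eef_pos: [0.5921, -0.0669, 0.0139]
tool_rot: [-0.0, 1.0, -0.014, -0.0]
contact_force: [0.1, 0.4, -0.4]
gripper_width: 0.67
```

```bash
python3 - <<'E'
from plan import *
go(593.2,-66.9,3.5,-1.6)
im=snap('side','side16')[170:250,230:310]; cv2.imwrite('pics/e7.png',cv2.resize(im,(560,560),interpolation=2))
E
```

```text
at [592.1 -66.9  13.9] head -1.6 tilt 0.02 F [ 0.1  0.4 -0.4] w 0.670 t 40.3 q7 -0.50
-> shift [ 1.1  0.  10.4] roll 0.000
```

View pics/e7.png

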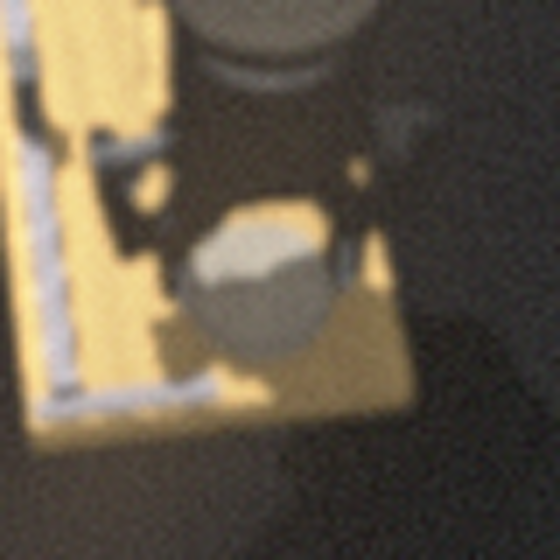

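```bash
python3 - <<'E'
from h import *
print(px2w('side',266.9,207.6,.0364))
for l,r in(((187,275),(332,265)),):
  print([px2w('side',(u+.5)/7-.5+230,(v+.5)/7-.5+170,.0364)[:2] for u,v in(l,r)])
E
```

```text
[ 0.59521042 -0.05797002  0.0364    ]
[array([ 0.56423949, -0.05709538]), array([ 0.62409838, -0.06236102])]
```

Request:
{"method": "arm_command", "body": {
  "series": [
    [45, [1, 0, 2], 0],
    [45, [1, 0, 4], 0],
    [45, [1, 0, 4], 0]
  ]
}}

```text
t: 40.72
eef_pos: [0.593, -0.0672, 0.0098]
tool_rot: [0.0, 1.0, -0.014, -0.0]
contact_force: [0.3, -0.1, -0.8]
gripper_width: 0.667
```

Request:
{"method": "arm_command", "body": {
  "series": [
    [45, [0, 0, 2], 0],
    [45, [0, 0, 3], 0],
    [45, [0, 0, 3], 0]
  ]
}}

```text
t: 41.1
eef_pos: [0.5931, -0.0672, 0.0069]
tool_rot: [0.0, 1.0, -0.014, -0.0]
contact_force: [-0.2, 0.4, -1.1]
gripper_width: 0.67
```

Request:
{"method": "arm_command", "body": {
  "series": [
    [45, [0, 0, 1], 0],
    [45, [0, 0, 2], 0],
    [45, [0, 0, 2], 0]
  ]
}}

```text
t: 41.48
eef_pos: [0.5931, -0.0673, 0.0049]
tool_rot: [0.0, 1.0, -0.014, -0.0]
contact_force: [-0.6, -0.2, -1.1]
gripper_width: 0.667
```

Request:
{"method": "arm_command", "body": {
  "series": [
    [45, [0, 0, 1], 0],
    [45, [0, 0, 2], 0],
    [45, [0, 0, 2], 0]
  ]
}}

```text
t: 41.85
eef_pos: [0.5933, -0.0673, 0.0041]
tool_rot: [0.0, 1.0, -0.014, 0.0]
contact_force: [-3.6, -0.9, 9.5]
gripper_width: 0.668
```

Request:
{"method": "arm_command", "body": {
  "series": [
    [45, [0, 0, 1], 0],
    [45, [0, 0, 2], 0],
    [45, [0, 0, 2], 0]
  ]
}}

```text
t: 42.22
eef_pos: [0.5934, -0.0673, 0.0039]
tool_rot: [0.001, 1.0, -0.014, 0.0]
contact_force: [-9.9, -1.0, 27.2]
gripper_width: 0.666
```

Request:
{"method": "arm_command", "body": {
  "series": [
    [45, [0, 0, 1], 0],
    [45, [0, 0, 1.5], 0],
    [45, [0, 0, 1.5], 0]
  ]
}}

```text
t: 42.6
eef_pos: [0.5934, -0.0673, 0.0038]
tool_rot: [0.002, 1.0, -0.014, 0.0]
contact_force: [-14.6, -1.2, 39.6]
gripper_width: 0.669
```

It slid in freely and bottomed at 4.0 mm, against an expected 3.5. Release and move on.

Request:
{"method": "arm_command", "body": {
  "series": [
    [45, [0, 0, -4], 0],
    [65, [0, 0, -4.5], 0],
    [70, [0, 0, -4.5], 0],
    [70, [0, 0, -4.5], 0],
    [70, [0, 0, -40], 0],
    [70, [0, 0, -100], 0],
    [70, [0, 0, -150], 0],
    [70, [0, -100, -150], 0]
  ]
}}

```text
t: 43.6
eef_pos: [0.5984, -0.0106, 0.153]
tool_rot: [0.002, 1.0, -0.02, 0.004]
contact_force: [0.7, 0.3, -0.2]
gripper_width: 0.825
```

```bash
python3 - <<'E'
from plan import *
from bl import *
find('b3','top'); find('b3','side')
im=cv2.imread('pics/b3_side.png')[130:250,200:320]; cv2.imwrite('pics/e8.png',cv2.resize(im,(600,600),interpolation=2))
go(542.9,281,150,28.8)
E
```

```text
b3 top px 99,245 ctr [421.2 394.7] rect [421.5 394.9] short 37.6 long 63.6 short-axis heading 143.3
b3 top px 98,211 ctr [517.9 414. ] rect [517.9 413.6] short 41.3 long 45.7 short-axis heading 5.1
b3 top px 144,206 ctr [543.6 282.9] rect [543.6 283.1] short 54.9 long 56.4 short-axis heading 118.0
b3 side px 235,135 ctr [544.6 281.6] rect [547.6 280.5] short 63.7 long 68.9 short-axis heading 32.9
b3 side px 198,118 ctr [422.2 393.3] rect [422.3 394. ] short 42.2 long 68.7 short-axis heading 141.5
b3 side px 223,112 ctr [518.7 413.2] rect [518.5 414.1] short 45.3 long 51.8 short-axis heading 169.9
at [594.7  -6.2 148.8] head -1.7 tilt 0.07 F [ 0.9 -0.5  0.3] w 0.820 t 44.0 q7 -0.48
-> shift [ -60.3 -285.5   -1.3] roll -0.532
```

View pics/e8.png

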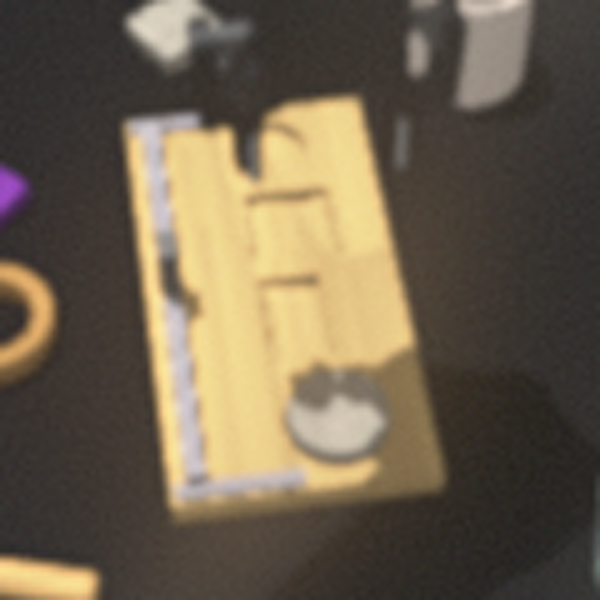

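The nudge has happened: the small disc is now at (518,414), px (98,211) in the top view. The large disc sits in its pocket at crop (337,412). Square next.

Request:
{"method": "arm_command", "body": {
  "series": [
    [68, [-60, -286, 0], -0.18],
    [68, [-60, -286, 0], -0.36],
    [68, [-60, -286, 0], -0.527],
    [68, [-60, -286, 0], -0.527],
    [68, [-60, -286, 0], -0.527],
    [68, [-60, -286, 60], -0.527],
    [68, [-60, -286, 80], -0.527],
    [68, [-60, -286, 80], -0.527]
  ]
}}

```text
t: 45.0
eef_pos: [0.5426, 0.2808, 0.068]
tool_rot: [0.001, 0.969, 0.246, -0.002]
contact_force: [-0.9, -0.9, 0.2]
gripper_width: 0.794
```

Request:
{"method": "arm_command", "body": {
  "series": [
    [68, [0, 0, 0], 0],
    [68, [0, 0, 0], 0]
  ]
}}

```text
t: 45.25
eef_pos: [0.5442, 0.283, 0.0713]
tool_rot: [-0.0, 0.969, 0.246, 0.001]
contact_force: [0.3, -0.0, -0.8]
gripper_width: 0.798
```

```bash
python3 - <<'E'
from plan import *
go(543.1,280.9,-5,28.5)
im=snap('side','side17')[80:170,170:290]; cv2.imwrite('pics/e9.png',cv2.resize(im,(720,540),interpolation=2))
E
```

```text
at [544.2 283.   71.3] head 28.5 tilt 0.16 F [ 0.3 -0.  -0.8] w 0.798 t 45.2 q7 -0.58
-> shift [-2.1  1.3 76.2] roll 0.000
```

View pics/e9.png

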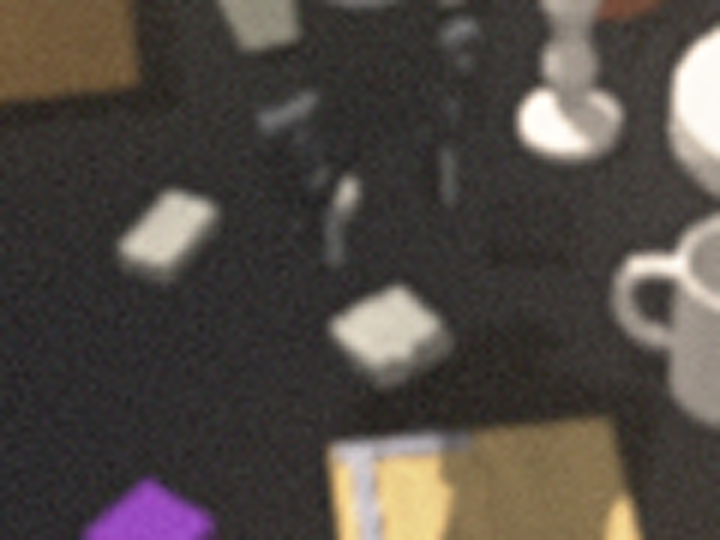

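Request:
{"method": "arm_command", "body": {
  "series": [
    [68, [-2, 1.3, 40], 0],
    [68, [-2, 1.3, 66], 0],
    [68, [-2, 1.3, 76], 0],
    [68, [-2, 1.3, 76], 0],
    [35, [-2, 1.3, 76], 0],
    [35, [-2, 1.3, 76], 0],
    [35, [-2, 1.3, 76], 0],
    [35, [-2, 1.3, 76], 0]
  ]
}}

```text
t: 46.3
eef_pos: [0.5428, 0.2815, -0.0047]
tool_rot: [-0.0, 0.969, 0.247, 0.001]
contact_force: [-0.7, -1.0, 6.7]
gripper_width: 0.567
```

Request:
{"method": "arm_command", "body": {
  "series": [
    [35, [0, 0, 0], 0],
    [35, [0, 0, 0], 0]
  ]
}}

```text
t: 46.55
eef_pos: [0.5428, 0.2815, -0.0047]
tool_rot: [-0.0, 0.969, 0.247, 0.001]
contact_force: [-1.0, -1.1, 5.6]
gripper_width: 0.567
```

```bash
python3 - <<'E'
from plan import *
go(592.4,84.5,25,-1.6)
E
```

```text
at [542.8 281.5  -4.7] head 28.6 tilt 0.15 F [-1.  -1.1  5.6] w 0.567 t 46.5 q7 -0.65
-> shift [-50.6 196.7 -29.8] roll 0.527
```

Request:
{"method": "arm_command", "body": {
  "series": [
    [35, [0, 0, -60], 0],
    [35, [-12, 45, -75], 0.1],
    [35, [-25, 95, -75], 0.25],
    [35, [-38, 145, -75], 0.4],
    [35, [-50.6, 197, -75], 0.527],
    [35, [-50.6, 197, -75], 0.527],
    [35, [-50.6, 197, -40], 0.527],
    [35, [-50.6, 197, -35], 0.527]
  ]
}}

```text
t: 47.55
eef_pos: [0.5899, 0.0837, 0.0271]
tool_rot: [0.0, 1.0, -0.013, -0.002]
contact_force: [0.2, -0.2, -0.8]
gripper_width: 0.566
```

Request:
{"method": "arm_command", "body": {
  "series": [
    [35, [0, 0, 0], 0],
    [35, [0, 0, 0], 0],
    [35, [0, 0, 0], 0]
  ]
}}

```text
t: 47.92
eef_pos: [0.5922, 0.0838, 0.0294]
tool_rot: [-0.0, 1.0, -0.014, 0.001]
contact_force: [-0.3, -0.1, -0.4]
gripper_width: 0.569
```

```bash
python3 - <<'E'
from plan import *
go(592.4,85.2,14,-1.6)
im=snap('side','side18')[130:250,200:320]; cv2.imwrite('pics/e10.png',cv2.resize(im,(600,600),interpolation=2))
E
```

```text
at [592.2  83.8  29.4] head -1.6 tilt 0.08 F [-0.3 -0.1 -0.4] w 0.569 t 47.9 q7 -0.74
-> shift [ 0.1 -1.4 15.4] roll 0.000
```

View pics/e10.png

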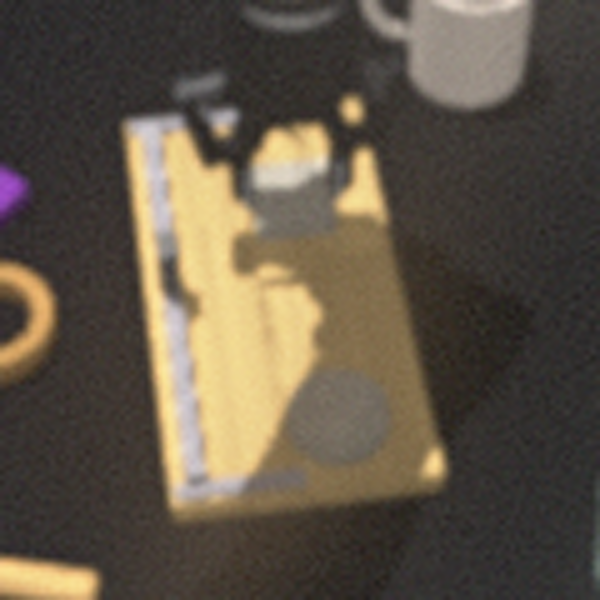

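Request:
{"method": "arm_command", "body": {
  "series": [
    [35, [0, -1.4, 8], 0],
    [35, [0, -1.4, 13], 0],
    [35, [0, -1.4, 13], 0],
    [35, [0, -1.4, 13], 0]
  ]
}}

```text
t: 48.48
eef_pos: [0.5917, 0.0849, 0.0154]
tool_rot: [-0.0, 1.0, -0.014, -0.0]
contact_force: [0.3, 0.4, -0.3]
gripper_width: 0.562
```

Request:
{"method": "arm_command", "body": {
  "series": [
    [35, [0, 0, 2], 0],
    [35, [0, 0, 4], 0],
    [35, [0, 0, 4], 0]
  ]
}}

```text
t: 48.85
eef_pos: [0.5916, 0.0848, 0.0113]
tool_rot: [0.0, 1.0, -0.014, -0.0]
contact_force: [0.0, -0.7, -1.0]
gripper_width: 0.562
```

Request:
{"method": "arm_command", "body": {
  "series": [
    [35, [0, 0, 1], 0],
    [35, [0, 0, 2], 0],
    [35, [0, 0, 2], 0]
  ]
}}

```text
t: 49.22
eef_pos: [0.5916, 0.0849, 0.0094]
tool_rot: [0.0, 1.0, -0.014, -0.0]
contact_force: [0.1, -0.3, -0.3]
gripper_width: 0.569
```

In freely. Continue to the bottom.

Request:
{"method": "arm_command", "body": {
  "series": [
    [35, [0, 0, 1.5], 0],
    [35, [0, 0, 3], 0],
    [35, [0, 0, 3], 0]
  ]
}}

```text
t: 49.6
eef_pos: [0.5915, 0.0849, 0.0063]
tool_rot: [0.0, 1.0, -0.014, -0.0]
contact_force: [-0.5, -0.8, -1.1]
gripper_width: 0.565
```

Request:
{"method": "arm_command", "body": {
  "series": [
    [35, [0, 0, 1], 0],
    [35, [0, 0, 2], 0],
    [35, [0, 0, 2], 0]
  ]
}}

```text
t: 49.98
eef_pos: [0.5917, 0.0849, 0.0053]
tool_rot: [0.0, 1.0, -0.014, 0.0]
contact_force: [-2.7, -1.8, 6.8]
gripper_width: 0.569
```

Request:
{"method": "arm_command", "body": {
  "series": [
    [35, [0, 0, -1], 0],
    [55, [0, 0, -1], 0],
    [60, [0, 0, -1], 0],
    [60, [0, 0, -1], 0],
    [60, [0, 0, -40], 0],
    [60, [0, 0, -100], 0],
    [60, [0, 0, -150], 0],
    [60, [0, 0, -150], 0]
  ]
}}

```text
t: 50.98
eef_pos: [0.5944, 0.086, 0.1589]
tool_rot: [-0.001, 1.0, -0.014, 0.004]
contact_force: [-0.0, -0.9, -0.1]
gripper_width: 0.703
```

```bash
python3 - <<'E'
from plan import *
from bl import *
find('b4','top'); find('b4','side')
go(519-.9,413.8-1.7,150,-1.6)
im=cv2.imread('pics/b4_side.png')[130:250,200:320]; cv2.imwrite('pics/e11.png',cv2.resize(im,(600,600),interpolation=2))
E
```

```text
b4 top px 99,245 ctr [421.1 394.6] rect [421.5 394.9] short 37.6 long 63.6 short-axis heading 143.3
b4 top px 98,211 ctr [517.9 414.2] rect [517.9 413.7] short 41.3 long 45.4 short-axis heading 5.1
b4 side px 197,118 ctr [422.  393.3] rect [422.3 394. ] short 42.2 long 68.7 short-axis heading 141.5
b4 side px 223,112 ctr [518.5 412.9] rect [518.5 414.1] short 45.3 long 51.8 short-axis heading 169.9
at [591.   84.8 153.3] head -1.6 tilt 0.12 F [-0.1  0.1 -1.1] w 0.703 t 51.4 q7 -0.63
-> shift [ -82.  -325.1    3.4] roll 0.000
```

View pics/e11.png

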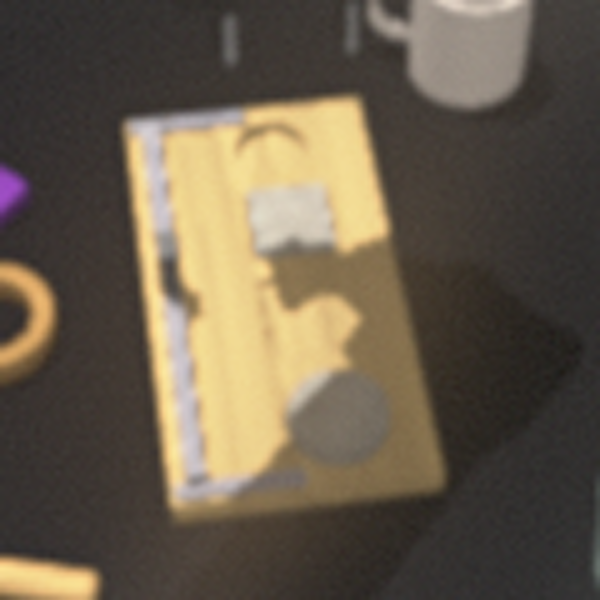

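The square is home at crop (292,217). Small disc next.

Request:
{"method": "arm_command", "body": {
  "series": [
    [60, [-82, -325, 0], 0],
    [60, [-82, -325, 0], 0],
    [60, [-82, -325, 0], 0],
    [60, [-82, -325, 0], 0],
    [60, [-82, -325, 0], 0],
    [60, [-82, -325, 40], 0],
    [60, [-82, -325, 80], 0],
    [60, [-82, -325, 80], 0]
  ]
}}

```text
t: 52.38
eef_pos: [0.5167, 0.4101, 0.0707]
tool_rot: [0.003, 1.0, -0.014, -0.003]
contact_force: [-0.2, -0.6, 0.6]
gripper_width: 0.699
```

Request:
{"method": "arm_command", "body": {
  "series": [
    [60, [0, 0, 0], 0],
    [60, [0, 0, 0], 0],
    [60, [0, 0, 0], 0]
  ]
}}

```text
t: 52.75
eef_pos: [0.5197, 0.4123, 0.076]
tool_rot: [-0.001, 1.0, -0.014, 0.001]
contact_force: [0.5, -0.9, 0.2]
gripper_width: 0.703
```

```bash
python3 - <<'E'
from plan import *
go(517.4,412.1,-4,-1.6)
im=snap('side','side19')[60:150,170:290]; cv2.imwrite('pics/e12.png',cv2.resize(im,(720,540),interpolation=2))
E
```

```text
at [519.7 412.3  76. ] head -1.6 tilt 0.13 F [ 0.5 -0.9  0.2] w 0.703 t 52.8 q7 -1.22
-> shift [-2.4  0.4 80. ] roll -0.001
```

View pics/e12.png

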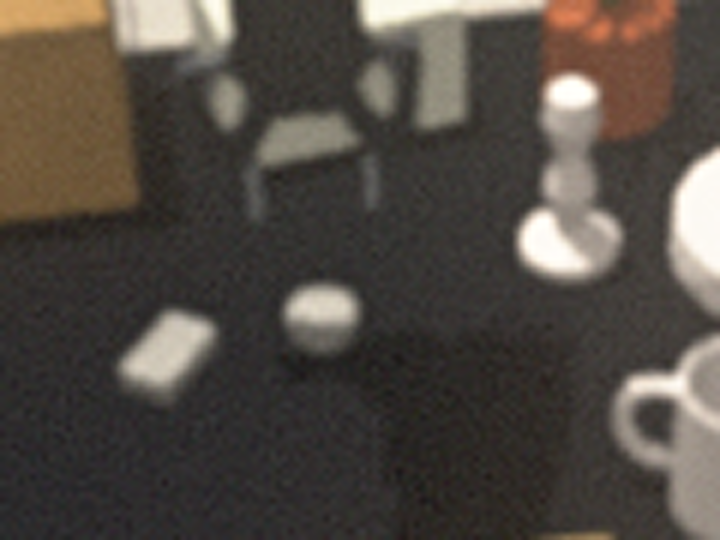

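Request:
{"method": "arm_command", "body": {
  "series": [
    [60, [-2, 0.4, 40], 0],
    [60, [-2, 0.4, 70], 0],
    [60, [-2, 0.4, 80], 0],
    [60, [-2, 0.4, 80], 0],
    [28, [-2, 0.4, 80], 0],
    [28, [-2, 0.4, 80], 0],
    [28, [-2, 0.4, 80], 0],
    [28, [-2, 0.4, 80], 0]
  ]
}}

```text
t: 53.8
eef_pos: [0.5177, 0.4127, -0.0036]
tool_rot: [-0.001, 1.0, -0.014, 0.001]
contact_force: [-1.0, -0.7, 7.1]
gripper_width: 0.461
```

Request:
{"method": "arm_command", "body": {
  "series": [
    [28, [0, 0, 0], 0],
    [28, [0, 0, 0], 0]
  ]
}}

```text
t: 54.05
eef_pos: [0.5177, 0.4127, -0.0035]
tool_rot: [-0.001, 1.0, -0.014, 0.001]
contact_force: [-0.1, -0.8, 6.2]
gripper_width: 0.462
```

```bash
python3 - <<'E'
from plan import *
go(590.3,149.7,25,-1.6)
E
```

```text
at [517.7 412.7  -3.5] head -1.6 tilt 0.16 F [-0.1 -0.8  6.2] w 0.462 t 54.0 q7 -1.28
-> shift [ 80.1 260.8 -28.8] roll -0.000
```

Request:
{"method": "arm_command", "body": {
  "series": [
    [28, [0, 0, -60], 0],
    [28, [20, 65, -75], 0],
    [28, [40, 130, -75], 0],
    [28, [60, 195, -75], 0],
    [28, [80, 260, -75], 0],
    [28, [80, 260, -75], 0],
    [28, [80, 260, -40], 0],
    [28, [80, 260, -35], 0]
  ]
}}

```text
t: 55.05
eef_pos: [0.5883, 0.1485, 0.0282]
tool_rot: [0.001, 1.0, -0.014, -0.001]
contact_force: [-0.6, 0.6, 0.3]
gripper_width: 0.457
```

Request:
{"method": "arm_command", "body": {
  "series": [
    [28, [0, 0, 0], 0],
    [28, [0, 0, 0], 0],
    [28, [0, 0, 0], 0]
  ]
}}

```text
t: 55.42
eef_pos: [0.59, 0.1502, 0.0305]
tool_rot: [-0.0, 1.0, -0.014, 0.001]
contact_force: [-0.0, -0.1, -0.7]
gripper_width: 0.459
```

```bash
python3 - <<'E'
from plan import *
go(590.3,150.3,16,-1.6)
im=snap('side','side20')[100:220,200:320]; cv2.imwrite('pics/e13.png',cv2.resize(im,(600,600),interpolation=2))
E
```

```text
at [590.  150.2  30.5] head -1.6 tilt 0.09 F [-0.  -0.1 -0.7] w 0.459 t 55.4 q7 -0.86
-> shift [ 0.3 -0.1 14.5] roll 0.001
```

View pics/e13.png

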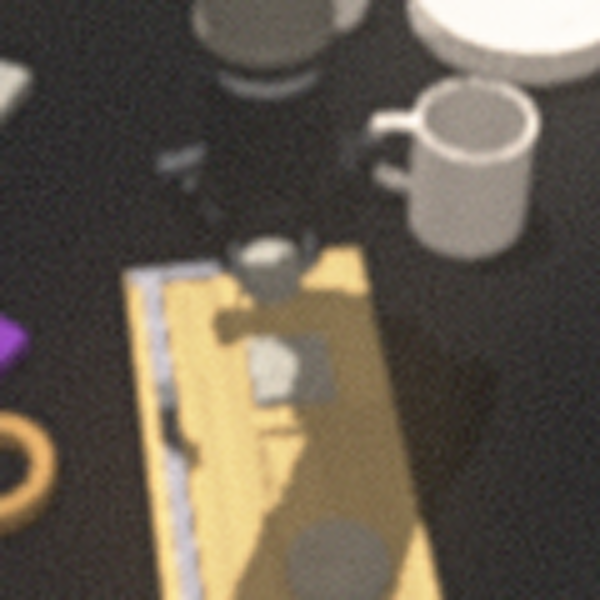

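```bash
python3 - <<'E'
from h import *
for z in (.05,.08): print(px2w('side',274,124.5,z), px2w('side',275.5,135,z))
for z in(.05,.08): print('knuckle',px2w('side',271,129.5,z))
E
```

```text
[0.68285988 0.27283287 0.05      ] [0.67734957 0.22046634 0.05      ]
[0.6750339  0.23987525 0.08      ] [0.66972504 0.18942317 0.08      ]
knuckle [0.66769471 0.24968925 0.05      ]
knuckle [0.66042315 0.21757773 0.08      ]
```

Request:
{"method": "arm_command", "body": {
  "series": [
    [28, [0.3, 0, 8], 0],
    [28, [0.3, 0, 13.5], 0],
    [28, [0.3, 0, 13.5], 0],
    [28, [0.3, 0, 13.5], 0]
  ]
}}

```text
t: 55.98
eef_pos: [0.5898, 0.1497, 0.0159]
tool_rot: [-0.0, 1.0, -0.014, -0.0]
contact_force: [-0.4, -0.3, 0.1]
gripper_width: 0.465
```

Request:
{"method": "arm_command", "body": {
  "series": [
    [28, [0, 0, 2], 0],
    [28, [0, 0, 4], 0],
    [28, [0, 0, 4], 0]
  ]
}}

```text
t: 56.35
eef_pos: [0.5897, 0.1495, 0.0118]
tool_rot: [0.0, 1.0, -0.014, -0.0]
contact_force: [0.1, -0.5, -0.4]
gripper_width: 0.457
```

Request:
{"method": "arm_command", "body": {
  "series": [
    [28, [0, 0, 1.5], 0],
    [28, [0, 0, 3], 0],
    [28, [0, 0, 3], 0]
  ]
}}

```text
t: 56.72
eef_pos: [0.5897, 0.1496, 0.0088]
tool_rot: [0.0, 1.0, -0.014, -0.0]
contact_force: [-0.0, 0.6, -0.6]
gripper_width: 0.458
```

Request:
{"method": "arm_command", "body": {
  "series": [
    [28, [0, 0, 1], 0],
    [28, [0, 0, 2], 0],
    [28, [0, 0, 2], 0]
  ]
}}

```text
t: 57.1
eef_pos: [0.5897, 0.1495, 0.0069]
tool_rot: [0.0, 1.0, -0.014, -0.0]
contact_force: [-0.1, 0.1, 1.1]
gripper_width: 0.459
```

Request:
{"method": "arm_command", "body": {
  "series": [
    [28, [0, 0, 0.7], 0],
    [28, [0, 0, 1], 0],
    [28, [0, 0, 1], 0]
  ]
}}

```text
t: 57.48
eef_pos: [0.5899, 0.1496, 0.0065]
tool_rot: [0.0, 1.0, -0.014, 0.0]
contact_force: [-2.3, -1.9, 5.1]
gripper_width: 0.455
```

Request:
{"method": "arm_command", "body": {
  "series": [
    [28, [0, 0, -1], 0],
    [48, [0, 0, -1], 0],
    [52, [0, 0, -1], 0],
    [52, [0, 0, -1], 0],
    [52, [0, 0, -40], 0],
    [52, [0, 0, -100], 0],
    [52, [0, 0, -150], 0],
    [52, [0, 0, -150], 0]
  ]
}}

```text
t: 58.48
eef_pos: [0.5923, 0.1511, 0.1605]
tool_rot: [-0.001, 1.0, -0.014, 0.004]
contact_force: [-0.1, 0.7, 0.1]
gripper_width: 0.611
```

```bash
python3 - <<'E'
from plan import *
from bl import *
find('b5','top'); find('b5','side')
go(420.9,392.5,150,-37)
im=cv2.imread('pics/b5_side.png')[110:230,200:320]; cv2.imwrite('pics/e14.png',cv2.resize(im,(600,600),interpolation=2))
E
```

```text
b5 top px 99,245 ctr [421.1 394.6] rect [421.5 394.9] short 37.6 long 63.6 short-axis heading 143.3
b5 side px 197,118 ctr [421.8 393.1] rect [422.  393.6] short 42.2 long 69.7 short-axis heading 141.5
at [589.2 149.4 154.8] head -1.6 tilt 0.11 F [0.2 0.6 0.8] w 0.607 t 58.9 q7 -0.75
-> shift [-175.  -238.3    5.1] roll 0.618
```

View pics/e14.png

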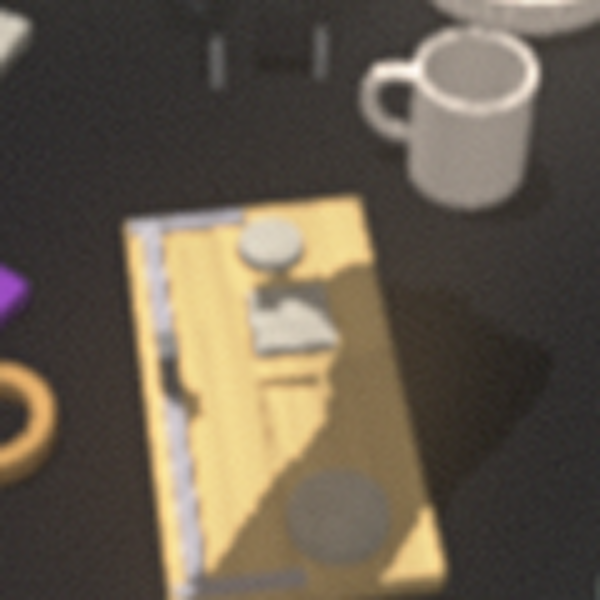

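Three blanks are home: small disc at crop (270,243), square (290,318), large disc (338,513). Oblong next.

Request:
{"method": "arm_command", "body": {
  "series": [
    [52, [-175, -238, 0], 0.18],
    [52, [-175, -238, 0], 0.36],
    [52, [-175, -238, 0], 0.54],
    [52, [-175, -238, 0], 0.618],
    [52, [-175, -238, 0], 0.618],
    [52, [-175, -238, 40], 0.618],
    [52, [-175, -238, 80], 0.618],
    [52, [-175, -238, 80], 0.618]
  ]
}}

```text
t: 59.88
eef_pos: [0.4196, 0.3904, 0.073]
tool_rot: [0.003, 0.948, -0.317, -0.002]
contact_force: [0.7, -0.5, 1.2]
gripper_width: 0.61
```

Request:
{"method": "arm_command", "body": {
  "series": [
    [52, [0, 0, 0], 0],
    [52, [0, 0, 0], 0],
    [52, [0, 0, 0], 0]
  ]
}}

```text
t: 60.25
eef_pos: [0.4223, 0.3929, 0.0773]
tool_rot: [-0.001, 0.948, -0.318, 0.001]
contact_force: [-0.3, -0.6, -0.2]
gripper_width: 0.607
```

```bash
python3 - <<'E'
from plan import *
go(420.9,392.5,-3,-37)
im=snap('side','side21')[60:150,140:260]; cv2.imwrite('pics/e15.png',cv2.resize(im,(720,540),interpolation=2))
E
```

```text
at [422.3 392.9  77.3] head -37.0 tilt 0.12 F [-0.3 -0.6 -0.2] w 0.607 t 60.2 q7 -1.90
-> shift [-0.9  1.3 80.3] roll -0.001
```

View pics/e15.png

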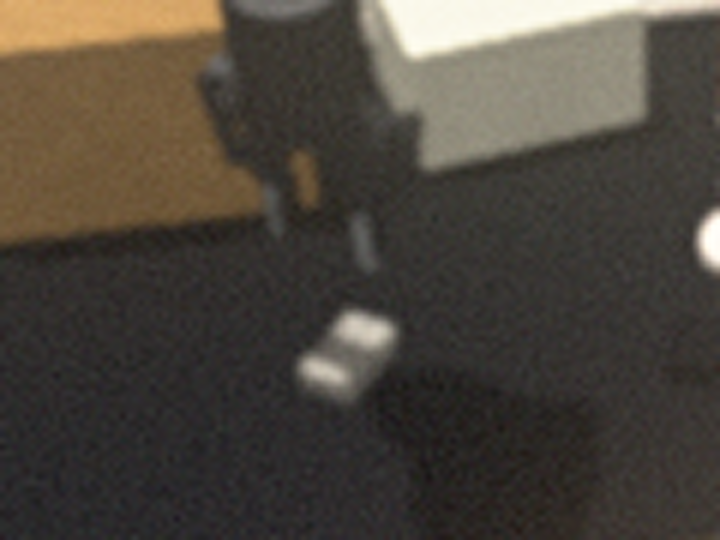

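Request:
{"method": "arm_command", "body": {
  "series": [
    [52, [-0.7, 1.2, 40], 0],
    [52, [-0.7, 1.2, 70], 0],
    [52, [-0.7, 1.2, 80], 0],
    [52, [-0.7, 1.2, 80], 0],
    [20, [-0.7, 1.2, 80], 0],
    [20, [-0.7, 1.2, 80], 0],
    [20, [-0.7, 1.2, 80], 0],
    [20, [-0.7, 1.2, 80], 0]
  ]
}}

```text
t: 61.3
eef_pos: [0.421, 0.3928, -0.0024]
tool_rot: [-0.001, 0.948, -0.317, 0.001]
contact_force: [-1.0, -1.1, 6.1]
gripper_width: 0.376
```

Request:
{"method": "arm_command", "body": {
  "series": [
    [20, [0, 0, 0], 0],
    [20, [0, 0, 0], 0]
  ]
}}

```text
t: 61.55
eef_pos: [0.421, 0.3928, -0.0024]
tool_rot: [-0.001, 0.948, -0.317, 0.001]
contact_force: [-0.6, -0.2, 6.3]
gripper_width: 0.381
```

```bash
python3 - <<'E'
from plan import *
go(582.4,11.8,25,-1.6)
E
```

```text
at [421.  392.8  -2.4] head -37.0 tilt 0.14 F [-0.6 -0.2  6.3] w 0.381 t 61.5 q7 -1.98
-> shift [358.3 206.9 -27.7] roll -0.618
```

Request:
{"method": "arm_command", "body": {
  "series": [
    [20, [0, 0, -60], 0],
    [20, [0, 0, -90], 0],
    [20, [60, 35, -90], -0.12],
    [20, [120, 70, -90], -0.24],
    [20, [180, 105, -90], -0.36],
    [20, [240, 140, -90], -0.48],
    [20, [300, 173, -90], -0.618],
    [20, [358, 207, -90], -0.618]
  ]
}}

```text
t: 62.55
eef_pos: [0.5674, 0.0443, 0.0867]
tool_rot: [-0.0, 1.0, -0.013, 0.001]
contact_force: [1.0, -0.3, -0.3]
gripper_width: 0.377
```

Request:
{"method": "arm_command", "body": {
  "series": [
    [20, [0, 0, 0], 0],
    [20, [0, 0, 0], 0],
    [20, [0, 0, 0], 0]
  ]
}}

```text
t: 62.92
eef_pos: [0.566, 0.0485, 0.0864]
tool_rot: [-0.0, 1.0, -0.013, 0.0]
contact_force: [0.6, 0.3, -0.4]
gripper_width: 0.375
```

```bash
python3 - <<'E'
from plan import *
go(582.4,11.8,25,-1.6)
E
```

```text
at [566.   48.5  86.4] head -1.4 tilt 0.04 F [ 0.6  0.3 -0.4] w 0.375 t 62.9 q7 -0.67
-> shift [17.3 36.3 61.4] roll 0.003
```

Request:
{"method": "arm_command", "body": {
  "series": [
    [20, [17.3, 36.3, 0], 0.003],
    [20, [17.3, 36.3, 30], 0.003],
    [20, [17.3, 36.3, 58], 0.003],
    [20, [17.3, 36.3, 58], 0.003],
    [20, [17.3, 36.3, 58], 0.003],
    [20, [17.3, 36.3, 58], 0.003]
  ]
}}

```text
t: 63.68
eef_pos: [0.5836, 0.0105, 0.0294]
tool_rot: [-0.0, 1.0, -0.015, 0.001]
contact_force: [0.1, -0.2, -1.6]
gripper_width: 0.377
```

```bash
python3 - <<'E'
from plan import *
go(582.4,11.8,16.5,-1.6)
im=snap('side','side22')[130:250,200:320]; cv2.imwrite('pics/e16.png',cv2.resize(im,(600,600),interpolation=2))
E
```

```text
at [583.6  10.5  29.4] head -1.7 tilt 0.13 F [ 0.1 -0.2 -1.6] w 0.377 t 63.7 q7 -0.66
-> shift [-1.3 -1.3 12.9] roll -0.002
```

View pics/e16.png

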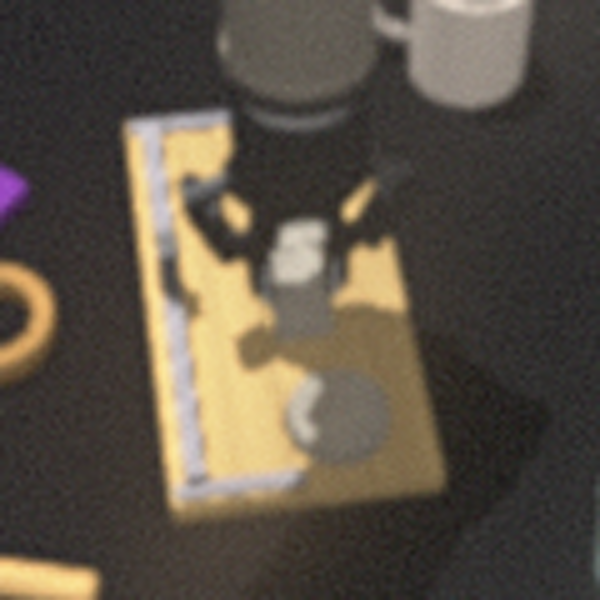

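Request:
{"method": "arm_command", "body": {
  "series": [
    [20, [-1.3, -1.3, 7], 0],
    [20, [-1.3, -1.3, 12], 0],
    [20, [-1.3, -1.3, 12], 0],
    [20, [-1.3, -1.3, 12], 0]
  ]
}}

```text
t: 64.22
eef_pos: [0.5814, 0.0111, 0.0159]
tool_rot: [0.0, 1.0, -0.015, -0.0]
contact_force: [0.2, 0.1, -2.0]
gripper_width: 0.38
```

Request:
{"method": "arm_command", "body": {
  "series": [
    [20, [0, 0, 2], 0],
    [20, [0, 0, 4], 0],
    [20, [0, 0, 4], 0]
  ]
}}

```text
t: 64.6
eef_pos: [0.5813, 0.011, 0.0118]
tool_rot: [0.0, 1.0, -0.016, -0.0]
contact_force: [-0.0, -0.0, -0.5]
gripper_width: 0.383
```

Request:
{"method": "arm_command", "body": {
  "series": [
    [20, [0, 0, 1], 0],
    [20, [0, 0, 3], 0],
    [20, [0, 0, 3], 0]
  ]
}}

```text
t: 64.97
eef_pos: [0.5813, 0.011, 0.0088]
tool_rot: [0.0, 1.0, -0.015, -0.0]
contact_force: [-0.0, -0.0, 0.1]
gripper_width: 0.379
```

Request:
{"method": "arm_command", "body": {
  "series": [
    [20, [0, 0, 1], 0],
    [20, [0, 0, 2], 0],
    [20, [0, 0, 2], 0]
  ]
}}

```text
t: 65.35
eef_pos: [0.5815, 0.0111, 0.0076]
tool_rot: [0.0, 1.0, -0.016, 0.0]
contact_force: [-1.7, -0.1, 4.7]
gripper_width: 0.38
```

Request:
{"method": "arm_command", "body": {
  "series": [
    [20, [0, 0, -1], 0],
    [42, [0, 0, -1], 0],
    [46, [0, 0, -1], 0],
    [46, [0, 0, -1], 0],
    [46, [0, 0, -40], 0],
    [46, [0, 0, -100], 0],
    [46, [0, 0, -150], 0],
    [46, [0, 0, -150], 0]
  ]
}}

```text
t: 66.35
eef_pos: [0.5843, 0.0119, 0.1613]
tool_rot: [-0.0, 1.0, -0.016, 0.004]
contact_force: [0.4, -0.0, 0.3]
gripper_width: 0.538
```

```bash
python3 - <<'E'
from plan import *
im=np.mean([read_camera('side').astype(float) for _ in range(4)],0).astype(np.uint8)
cv2.imwrite('pics/e17f.png',im)
cv2.imwrite('pics/e17.png',cv2.resize(im[130:250,200:320],(600,600),interpolation=2))
cv2.imwrite('pics/e18.png',cv2.resize(im,(800,600),interpolation=2))
go(509.6,39,150,-1.6)
E
```

```text
at [580.5  10.7 155.6] head -1.8 tilt 0.13 F [-0.2 -0.   0.9] w 0.538 t 66.5 q7 -0.54
-> shift [-71.7 -26.1   5.8] roll -0.003
```

View pics/e17.png

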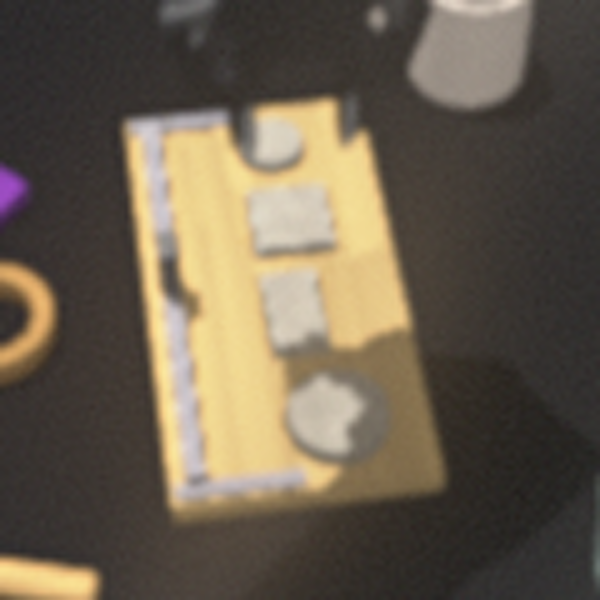

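View pics/e18.png

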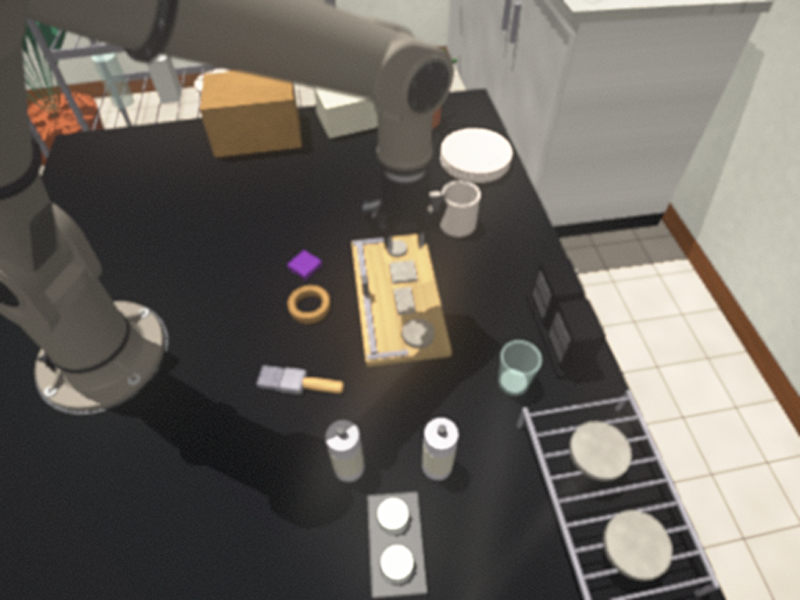

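All four blanks and both caps look seated. I move aside briefly for an unobstructed top check before clamping.

Request:
{"method": "arm_command", "body": {
  "series": [
    [50, [-60, 0, -90], 0],
    [50, [-60, 50, -90], 0],
    [50, [-60, 110, -90], 0],
    [50, [-60, 170, -90], 0],
    [50, [-60, 230, -90], 0],
    [50, [-60, 280, -90], 0],
    [50, [-60, 330, -90], 0],
    [50, [-60, 330, -90], 0]
  ]
}}

```text
t: 67.55
eef_pos: [0.509, -0.3221, 0.2443]
tool_rot: [-0.0, 1.0, -0.019, -0.002]
contact_force: [-0.1, 0.7, -0.6]
gripper_width: 0.586
```

```bash
python3 - <<'E'
from plan import *
im=np.mean([read_camera('top').astype(float) for _ in range(4)],0).astype(np.uint8)
cv2.imwrite('pics/g1f.png',im)
a=cv2.resize(im[165:245,165:290],None,fx=6,fy=6,interpolation=2)
s=read_camera('side')
cv2.imwrite('pics/g1.png',a)
# blanks vs pockets
hsv=cv2.cvtColor(im,cv2.COLOR_BGR2HSV); mk=((hsv[...,1]<60)&(hsv[...,2]>90)).astype(np.uint8)
_,lab,st,ce=cv2.connectedComponentsWithStats(mk)
x0,y0,an=573.75,39.5,-.0283
for i in range(1,len(st)):
    w=px2w('top',*ce[i],.026)[:2]*1000
    if 560<w[0]<640 and -120<w[1]<200 and st[i][4]>60:
        d=w-[x0,y0]; print(ce[i].round(1),st[i][4],w.round(1),'local',np.round([d[0]*np.cos(an)+d[1]*np.sin(an),-d[0]*np.sin(an)+d[1]*np.cos(an)],1))
go(509.6,39,250,-1.6)
E
```

```text
[189.9 193.5] 166 [589.8 151.3] local [ 12.9 112.2]
[212.6 194.7] 313 [591.6  85.8] local [16.5 46.8]
[265.  198.3] 345 [593.4 -64.7] local [  22.6 -103.6]
[237.5 200.2] 253 [581.4  13.1] local [  8.4 -26.2]
at [ 511.5 -315.   246.6] head -1.6 tilt 0.06 F [ 0.5 -0.3  0.4] w 0.581 t 67.8 q7 0.14
-> shift [ -12.  -353.8   -3.1] roll -0.000
```

View pics/g1.png

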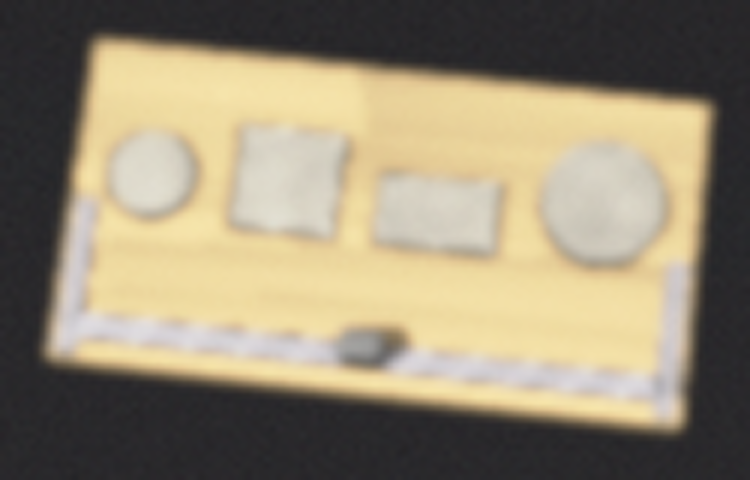

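All four blanks sit centred on their pockets, local y 112, 47, -26 and -104. Back to the clamp post.

Request:
{"method": "arm_command", "body": {
  "series": [
    [50, [-12, -353, 0], 0],
    [50, [-12, -353, 0], 0],
    [50, [-12, -353, 0], 0],
    [50, [-12, -353, 0], 0],
    [50, [-12, -353, 0], 0],
    [50, [-12, -353, 0], 0],
    [50, [-12, -353, 60], 0],
    [50, [-12, -353, 100], 0]
  ]
}}

```text
t: 68.8
eef_pos: [0.5091, 0.0379, 0.1455]
tool_rot: [0.0, 1.0, -0.014, -0.0]
contact_force: [0.7, -0.6, 0.6]
gripper_width: 0.587
```

Request:
{"method": "arm_command", "body": {
  "series": [
    [50, [0, 0, 0], 0],
    [50, [0, 0, 0], 0],
    [50, [0, 0, 0], 0]
  ]
}}

```text
t: 69.18
eef_pos: [0.5115, 0.0367, 0.1489]
tool_rot: [-0.0, 1.0, -0.016, 0.002]
contact_force: [0.3, 0.6, 0.5]
gripper_width: 0.582
```

```bash
python3 - <<'E'
from plan import *
go(509.6,39,33,-1.6)
E
```

```text
at [511.5  36.7 148.9] head -1.8 tilt 0.19 F [0.3 0.6 0.5] w 0.582 t 69.2 q7 -0.60
-> shift [ -2.3  -2.2 115.9] roll -0.003
```

Request:
{"method": "arm_command", "body": {
  "series": [
    [50, [-2, -1.5, 50], 0],
    [50, [-2, -1.5, 100], 0],
    [50, [-2, -1.5, 115], 0],
    [50, [-2, -1.5, 115], 0],
    [0, [-2, -1.5, 115], 0],
    [0, [-2, -1.5, 115], 0],
    [0, [-2, -1.5, 115], 0],
    [0, [-2, -1.5, 115], 0]
  ],
  "squeeze": 40
}}

```text
t: 70.18
eef_pos: [0.5097, 0.038, 0.0337]
tool_rot: [0.0, 1.0, -0.016, 0.002]
contact_force: [-0.2, -0.7, 6.8]
gripper_width: 0.155
```

Request:
{"method": "arm_command", "body": {
  "series": [
    [0, [0, 0, 0], 0],
    [0, [0, 0, 0], 0]
  ]
}}

```text
t: 70.42
eef_pos: [0.5097, 0.0379, 0.0337]
tool_rot: [0.0, 1.0, -0.016, 0.002]
contact_force: [-0.0, 0.2, 7.4]
gripper_width: 0.157
```

Request:
{"method": "arm_command", "body": {
  "series": [
    [0, [6, 0, 0], 0],
    [0, [12, 0, 0], 0],
    [0, [18, 0, 0], 0],
    [0, [24, 0, 0], 0],
    [0, [30, 0, 0], 0],
    [0, [36, 0, 0], 0],
    [0, [40, 0, 0], 0],
    [0, [40, 0, 0], 0]
  ]
}}

```text
t: 71.42
eef_pos: [0.5489, 0.0368, 0.0337]
tool_rot: [0.0, 1.0, -0.016, 0.001]
contact_force: [-2.0, -0.4, 8.2]
gripper_width: 0.154
```

Request:
{"method": "arm_command", "body": {
  "series": [
    [0, [1.5, 0, 0], 0],
    [0, [3, 0, 0], 0],
    [0, [4.5, 0, 0], 0],
    [0, [6, 0, 0], 0],
    [0, [6, 0, 0], 0]
  ]
}}

```text
t: 72.05
eef_pos: [0.5544, 0.0367, 0.0337]
tool_rot: [0.0, 1.0, -0.015, 0.0]
contact_force: [-4.5, -0.7, 9.4]
gripper_width: 0.156
```

Request:
{"method": "arm_command", "body": {
  "series": [
    [0, [0.7, 0, 0], 0],
    [0, [1.4, 0, 0], 0],
    [0, [2, 0, 0], 0],
    [0, [2, 0, 0], 0]
  ]
}}

```text
t: 72.55
eef_pos: [0.5563, 0.0366, 0.0337]
tool_rot: [0.0, 1.0, -0.015, 0.0]
contact_force: [-4.7, -1.0, 9.4]
gripper_width: 0.154
```

Request:
{"method": "arm_command", "body": {
  "series": [
    [0, [0.7, 0, 0], 0],
    [0, [1.4, 0, 0], 0],
    [0, [2, 0, 0], 0],
    [0, [2, 0, 0], 0]
  ]
}}

```text
t: 73.05
eef_pos: [0.5582, 0.0366, 0.0337]
tool_rot: [0.0, 1.0, -0.015, 0.0]
contact_force: [-5.2, -0.5, 9.9]
gripper_width: 0.153
```

Request:
{"method": "arm_command", "body": {
  "series": [
    [0, [0.5, 0, 0], 0],
    [0, [1, 0, 0], 0],
    [0, [1.5, 0, 0], 0],
    [0, [1.5, 0, 0], 0]
  ]
}}

```text
t: 73.55
eef_pos: [0.5595, 0.0365, 0.0337]
tool_rot: [0.0, 1.0, -0.015, 0.0]
contact_force: [-5.0, -0.7, 10.6]
gripper_width: 0.155
```

Request:
{"method": "arm_command", "body": {
  "series": [
    [0, [0.5, 0, 0], 0],
    [0, [1, 0, 0], 0],
    [0, [1, 0, 0], 0]
  ]
}}

```text
t: 73.92
eef_pos: [0.5601, 0.0365, 0.0337]
tool_rot: [0.001, 1.0, -0.015, -0.0]
contact_force: [-6.9, -1.4, 12.0]
gripper_width: 0.155
```

Request:
{"method": "arm_command", "body": {
  "series": [
    [0, [0.5, 0, 0], 0],
    [0, [1, 0, 0], 0],
    [0, [1, 0, 0], 0]
  ]
}}

```text
t: 74.3
eef_pos: [0.5608, 0.0365, 0.0337]
tool_rot: [0.001, 1.0, -0.015, -0.0]
contact_force: [-7.5, -0.8, 13.0]
gripper_width: 0.155
```

Request:
{"method": "arm_command", "body": {
  "series": [
    [0, [0.5, 0, 0], 0],
    [0, [1, 0, 0], 0],
    [0, [1, 0, 0], 0]
  ]
}}

```text
t: 74.68
eef_pos: [0.5609, 0.0365, 0.0337]
tool_rot: [0.001, 1.0, -0.015, -0.001]
contact_force: [-11.1, -0.8, 15.8]
gripper_width: 0.152
```

Request:
{"method": "arm_command", "body": {
  "series": [
    [0, [0.4, 0, 0], 0],
    [0, [0.8, 0, 0], 0],
    [0, [0.8, 0, 0], 0]
  ]
}}

```text
t: 75.05
eef_pos: [0.561, 0.0364, 0.0337]
tool_rot: [0.001, 1.0, -0.015, -0.002]
contact_force: [-14.1, -0.9, 17.6]
gripper_width: 0.157
```

Request:
{"method": "arm_command", "body": {
  "series": [
    [0, [0.5, 0, 0], 0],
    [0, [0.8, 0, 0], 0],
    [0, [0.8, 0, 0], 0],
    [0, [0.8, 0, 0], 0]
  ]
}}

```text
t: 75.55
eef_pos: [0.561, 0.0365, 0.0336]
tool_rot: [0.001, 1.0, -0.015, -0.002]
contact_force: [-15.8, 0.0, 21.0]
gripper_width: 0.157
```

Request:
{"method": "arm_command", "body": {
  "series": [
    [0, [-1, 0, 0], 0],
    [0, [-2, 0, 0], 0],
    [0, [-2, 0, 0], 0]
  ]
}}

```text
t: 75.92
eef_pos: [0.5611, 0.0365, 0.0337]
tool_rot: [0.001, 1.0, -0.015, -0.001]
contact_force: [-9.3, -0.4, 13.5]
gripper_width: 0.152
```

Request:
{"method": "arm_command", "body": {
  "series": [
    [0, [-1, 0, 0], 0],
    [0, [-2, 0, 0], 0],
    [0, [-2, 0, 0], 0]
  ]
}}

```text
t: 76.3
eef_pos: [0.561, 0.0365, 0.0337]
tool_rot: [0.0, 1.0, -0.015, 0.001]
contact_force: [-3.2, -0.3, 7.1]
gripper_width: 0.154
```

Request:
{"method": "arm_command", "body": {
  "series": [
    [20, [0, 0, 0], 0],
    [40, [0, 0, 0], 0],
    [45, [0, 0, 0], 0],
    [45, [0, 0, 0], 0]
  ]
}}

```text
t: 76.8
eef_pos: [0.5603, 0.0362, 0.032]
tool_rot: [-0.0, 1.0, -0.016, -0.0]
contact_force: [-0.2, 0.2, 0.0]
gripper_width: 0.528
```

Released with the load near zero. Retreat upward and aside, then check.

Request:
{"method": "arm_command", "body": {
  "series": [
    [45, [0, 0, -30], 0],
    [45, [0, 0, -90], 0],
    [45, [0, 0, -150], 0],
    [45, [0, 0, -215], 0],
    [45, [-30, 60, -215], 0],
    [45, [-50, 120, -215], 0],
    [45, [-50, 180, -215], 0],
    [45, [-50, 240, -215], 0]
  ]
}}

```text
t: 77.8
eef_pos: [0.5023, -0.204, 0.2474]
tool_rot: [0.001, 1.0, -0.015, 0.0]
contact_force: [1.2, -0.3, -0.6]
gripper_width: 0.527
```

Request:
{"method": "arm_command", "body": {
  "series": [
    [45, [0, 80, 0], 0],
    [45, [0, 80, 0], 0],
    [45, [0, 80, 0], 0]
  ]
}}

```text
t: 78.18
eef_pos: [0.5001, -0.2826, 0.2466]
tool_rot: [-0.0, 1.0, -0.017, -0.0]
contact_force: [0.4, 0.7, 0.9]
gripper_width: 0.53
```

```bash
python3 - <<'E'
from plan import *
im=np.mean([read_camera('top').astype(float) for _ in range(4)],0).astype(np.uint8)
cv2.imwrite('pics/k1.png',cv2.resize(im[165:245,165:290],None,fx=6,fy=6,interpolation=2))
cv2.imwrite('pics/k1f.png',im)
s=np.mean([read_camera('side').astype(float) for _ in range(4)],0).astype(np.uint8); cv2.imwrite('pics/k2.png',cv2.resize(s,(800,600),interpolation=2))
hsv=cv2.cvtColor(im,cv2.COLOR_BGR2HSV); mk=((hsv[...,1]<60)&(hsv[...,2]>90)).astype(np.uint8)
go(500,-300,250)
E
```

```text
at [ 500.7 -280.9  247.2] head -1.7 tilt 0.02 F [-0.   0.2 -1.4] w 0.526 t 78.6 q7 0.10
-> shift [-0.2 19.1 -2.8] roll 0.000
```

View pics/k1.png

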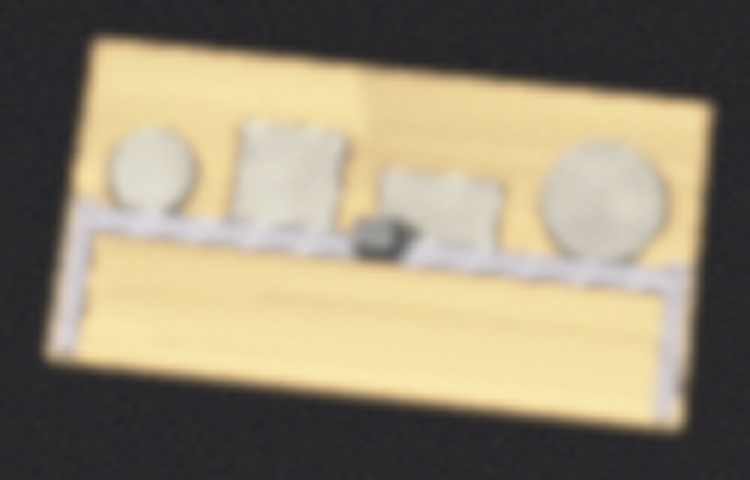

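View pics/k2.png

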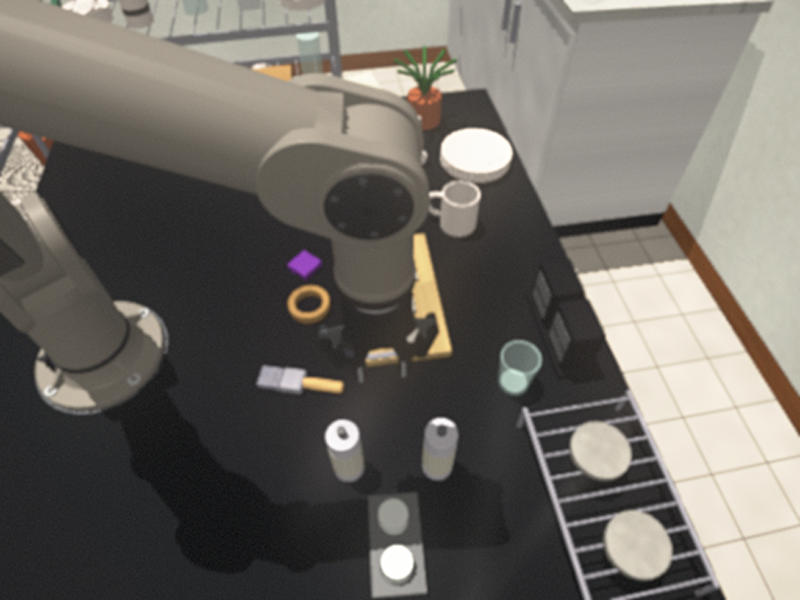

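```bash
python3 - <<'E'
from h import *
def bar(f):
    im=cv2.imread(f).astype(np.float32)
    s=im[...,0]  # blue: bar bright, plywood dark
    x0,y0,a=.57375,.0395,-.0283
    ex=np.array([np.cos(a),np.sin(a)]); ey=np.array([-np.sin(a),np.cos(a)])
    lx=np.arange(-.075,.0,.0005); out=[]
    for ly in [.13,.125,.08,.075,.008+.0,-.065,-.068,-.06]+[.078,.012]:
        p=np.array([w2px('top',np.r_[np.array([x0,y0])+ex*t+ey*ly,.029]) for t in lx]).astype(np.float32)
        v=cv2.remap(s,p[:,0].reshape(1,-1),p[:,1].reshape(1,-1),cv2.INTER_CUBIC)[0]
        w=np.clip(v-v.min()-0.5*(v.max()-v.min()),0,None); out.append((w*lx).sum()/w.sum()*1000)
    return np.array(out).round(1)
a,b=bar('pics/g1f.png'),bar('pics/k1f.png'); print(a,b,(b-a).round(1))
E
```

```text
[-63.3 -63.  -63.5 -63.1 -32.1 -64.3 -64.6 -63.4 -63.1 -42.6] [-12.2 -12.3 -11.2 -12.1 -50.2 -12.4 -12.7 -11.9 -11.5 -61.9] [ 51.1  50.7  52.3  51.  -18.1  51.9  51.9  51.5  51.6 -19.3]
```

The camera gives a bar travel of about 51.5 mm, against 51.3 from the arm and a threshold of 50.2. Both caps sit in their wells, the cans stand and the arm is clear, so I hand in.

```bash
python3 - <<'E'
from station import bot
print(bot.hand_in())
E
```

```text
the job is handed in; nothing more can be done
None
```

The job is handed in at about 79 s with every step done; the interface gave no verdict. I slid the clamp bar back to its stop and stood both caps in the holder wells. All four blanks went into their own pockets, then I closed the bar and backed the arm off clear.

**What the last checks showed**
- **Blanks:** each bottomed at the expected depth. In the top view before clamping, all four lay on their pocket centres.
- **Bar:** I pressed it on at about 16 N, of which about 5 N is its own friction. It travelled about 51.3 mm by the arm and 51.5 mm by the camera. That is above the 50.2 mm limit but slightly short of the 52 mm given for blanks at the far walls.
- **Cans and bystanders:** both cans stand, and the mug and tumbler were not touched.

**What went wrong or disagreed**
- **Height reading:** the arm's height reading was about 23 mm low, so the first post grasp closed on nothing. I corrected it by touching the jig plate.
- **First disc grasp:** the fingers slid over the top of the large disc, because open pads sit farther back than I had assumed. I took it again lower.
- **Cap B:** it caught the well rim lightly before dropping in.
- **Small disc:** it was knocked about 3 cm aside during the run. I measured it again before picking it.

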